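Pack the snack boxes

ROBOT

A 6-joint arm with a two-finger parallel gripper is mounted at the origin on a cart in front of the work surface, level with it; the furniture and walls round the work are solid. World frame = base frame: x ahead of the robot, y to its left, z up, the work surface at z = 0. Lengths are in m, angles in rad, forces in N, time in s.
With the tool pointing down it reaches from about 0.35 to 0.925 m from the base axis. Payload 6.4 kg.
Tool frame: the origin (TCP) lies on the centre line of the jaws, within the pads' length; the fingertips stand 22 mm ahead of it and the grasp point (between the pads) lies 3 mm ahead of it; x points along the fingers, y is the direction in which the jaws open and shut, and the axes are right-handed (so a half turn about x gives the same grasp; the last joint's range is limited). The gripper opens to 94 mm and grips with 3 to 60 N. Pads are 16 mm wide; open, the fingers measure 119 mm over their backs; the gripper's body (75 mm by 177 mm) begins 78 mm behind the grasp point.
Start: joints at [0.926, 0.245, 1.558, -0, 1.339, -0.174], TCP at [0.295, 0.579, 0.227] pointing down, gripper open.
Joint ranges: [-3.13, 3.13], [-1.02, 2.26], [0.13, 2.54], [-0.95, 4.09], [0.21, 2.88], [-2.74, 2.74]. Speed limits (rad/s): [2.57, 2.57, 3.14, 3.14, 3.14, 3.14].

INTERFACE

Orientations are given as a 3x3 rotation matrix whose columns are the frame's x, y, z axes.
In Python, from workcell import get_state, imaging, job gives the robot as it stands. The module is installed in compiled form; this text tells all that it offers.
- The arm moves only by the shell command python3 -m creep 'ROWS' [FORCE]. ROWS is JSON, a list of rows, each a list of 7 numbers: the turn, a rotation vector about the world's x, y, z in units of 2 pi rad (1.0 is 2 pi rad), then the shift along the world's x, y, z in units of 0.4 m (1.0 is 0.4 m), then the closure, from 0 (fully open) to 1 (shut). A call has 1 to 5 rows; each row shifts and turns the pose as measured when the row begins; what a row does not reach is not made up. A row lasts 1/10 s, in which the tool goes at most 50 mm and 8.59 degrees, less where a joint would pass 70% of its speed; a pose out of reach is approached as far as the arm can. A call with a number of a shift or a turn outside -1 to 1 is refused whole. A call with a gripper value outside its range is refused whole. The fingers move at their own pace and stop on an object; FORCE is the grip in N (left out, the last holds). Time passes only in rows, so rows that do not move let the fingers close. It gives the time, the measured TCP pose, the force and the opening at its end, in the units of the state.
- get_state(): the state, without advancing time (a new reading comes with each control period).
- imaging.snapshot(name): name is "scene" or "top" or "wrist"; returns a dict with "frame" (420x560x3 uint8, blue, green, red), "z_map" (420x560 float32, m along the optical axis (not along the pixel's ray), 0 where there is no reading), "camera_matrix" (3x3 intrinsics, pixels), "R" (3x3) and "t" (3): a world point X has camera coordinates R X + t. Camera axes: x right, y down, z forward; pixel columns grow to the right and rows downward; lengths in m; the calibration is good to about 2 mm. A picture is of the moment at which its call begins.
- job.sign_off(): hands the job in, once; it reports no verdict.
The state is a dict: "t": time; "q": joint angles; "qd": joint speeds; "tau": joint torques, N m; "tool_pos": TCP position; "tcp_rot": TCP orientation; "wrist_force": force on the tool from outside, world axes, zero at the start; "torque": the same for the moment, N m; "gripper_width": opening from 0.0 (shut) to 1.0 (fully open).
Only numpy, scipy, OpenCV 4.12 (cv2) and the standard library are available. Lean on these libraries where they do the work, as an engineer would, in place of code of your own. Each camera call takes 0.05 s, during which the arm holds its last target.

TASK

Pack the snack boxes for the children: put one shortbread bar in every box on the table and close it with a lid from the spring-loaded holder, seated all round. The bars sit too deep in their long tin to be reached: tip the tin so that they slide to its mouth, lay it down again and draw the bar out by its exposed end; never let a bar lie on the bare table. Leave the tin lying flat with any spare bar inside it, and do not disturb the mug and spice jars.

Things in the scene. Friction and masses are not known exactly. Their poses are not given: they have to be found in the camera images.
- tube: the tin: long straight aluminium tube of square section with a paper sleeve, 268 mm long, 32 x 32 mm outside, walls 4 mm (24 x 24 mm inside), lying loose on the table, 0.16 kg empty. Origin: centre of its underside; x runs along it: mouth (open end) at x = -134 mm, closed end (6 mm thick) at x = +134 mm; z up. At the start the mouth faces roughly towards the robot
- tube_c (a point): centre of the tin, half-way along and half-way up (16 mm above its underside); axes as the tin's. It is smooth inside: the bars slide along it by themselves once it is tilted by more than about 25 degrees, and stay put when it is level. Tilted, they slide right out unless the table stops the first one: with the underside of the mouth about 15 mm above the table at 40 degrees it stops with some 35 mm showing; held higher or flatter than that, it can skid out
- holder: the spring-loaded lid holder, fixed: a steel well on a dark foot plate 165 x 103 mm, long way along its x, origin at the centre of its underside, z up. Four lids lie in it one on another, with 1.5 mm play, on a sprung platform that lifts the rest by one lid (16 mm) whenever one is taken, so the top lid always lies at the same height
- holder_top (a point): centre of the top face of the top lid in the holder (86 mm above the table); axes as the holder's. End walls and corner angles reach to 3 mm below this face; along the two long sides (+y and -y) the walls end 28 mm below it, leaving a gap 99 mm long for the fingers. Pressing on the stack pushes it down (about 0.5 N per 10 mm)
- bar1_c (a point): centre of a shortbread bar: a firm pale-brown biscuit, 80 x 21 x 21 mm, 22 g; its x axis along its length. The three bars lie end to end in the tin, bar1 nearest the mouth and set back about 20 mm inside it, bar3 at the closed end
- bar2_c (a point): centre of a shortbread bar: a firm pale-brown biscuit, 80 x 21 x 21 mm, 22 g; its x axis along its length. The three bars lie end to end in the tin, bar1 nearest the mouth and set back about 20 mm inside it, bar3 at the closed end
- bar3_c (a point): centre of a shortbread bar: a firm pale-brown biscuit, 80 x 21 x 21 mm, 22 g; its x axis along its length. The three bars lie end to end in the tin, bar1 nearest the mouth and set back about 20 mm inside it, bar3 at the closed end
- box1_c (a point): centre of a snack box, half-way up (18 mm above the table): white, open at the top, 126 (its x) x 64 (its y) x 36 mm high, walls and floor 4 mm, 0.14 kg, loose on the table, upright. May be absent (None)
- box1: the same snack box, origin at the centre of its underside; x along its length, z up. May be absent (None)
- box2_c (a point): centre of a snack box, half-way up (18 mm above the table): white, open at the top, 126 (its x) x 64 (its y) x 36 mm high, walls and floor 4 mm, 0.14 kg, loose on the table, upright. May be absent (None)
- box2: the same snack box, origin at the centre of its underside; x along its length, z up. May be absent (None)
- box3_c (a point): centre of a snack box, half-way up (18 mm above the table): white, open at the top, 126 (its x) x 64 (its y) x 36 mm high, walls and floor 4 mm, 0.14 kg, loose on the table, upright. May be absent (None)
- box3: the same snack box, origin at the centre of its underside; x along its length, z up. May be absent (None)
- lid1_c (a point): centre of a lid's wooden plate, 128 (its x) x 66 (its y) x 8 mm, with a grey plug 108 x 46 x 8 mm under it that drops into a box with 5 mm play each way; 80 g. lid1 is the top one in the holder, lid4 the lowest. On a box the plate rests on the rim, its centre 22 mm above the box's centre. Grip it across its 66 mm by the edges of the plate; the next plate's top is 8 mm below this plate's underside
- lid2_c (a point): centre of a lid's wooden plate, 128 (its x) x 66 (its y) x 8 mm, with a grey plug 108 x 46 x 8 mm under it that drops into a box with 5 mm play each way; 80 g. lid1 is the top one in the holder, lid4 the lowest. On a box the plate rests on the rim, its centre 22 mm above the box's centre. Grip it across its 66 mm by the edges of the plate; the next plate's top is 8 mm below this plate's underside
- lid3_c (a point): centre of a lid's wooden plate, 128 (its x) x 66 (its y) x 8 mm, with a grey plug 108 x 46 x 8 mm under it that drops into a box with 5 mm play each way; 80 g. lid1 is the top one in the holder, lid4 the lowest. On a box the plate rests on the rim, its centre 22 mm above the box's centre. Grip it across its 66 mm by the edges of the plate; the next plate's top is 8 mm below this plate's underside
- lid4_c (a point): centre of a lid's wooden plate, 128 (its x) x 66 (its y) x 8 mm, with a grey plug 108 x 46 x 8 mm under it that drops into a box with 5 mm play each way; 80 g. lid1 is the top one in the holder, lid4 the lowest. On a box the plate rests on the rim, its centre 22 mm above the box's centre. Grip it across its 66 mm by the edges of the plate; the next plate's top is 8 mm below this plate's underside
- mug: bystander: two-tone mug, 101 mm high, behind the boxes
- spice_a: bystander: small spice jar, 42 mm across, 96 mm high, behind the boxes
- spice_b: bystander: small spice jar, 41 mm across, 105 mm high, right of the tin
Things that resemble listed ones, but are neither listed nor needed, are in the scene too. Leave any purple look-alike of the box2 alone.

How it is judged:
On the way:
1. a bar stands out of the mouth of the tin while the tin lies flat on the table (angle between tube_c's own z axis and vertical below 0.08 rad and height (world z) of tube_c below 0.021 m and ((x of bar1_c in the frame of tube_c between -0.172 and -0.102 m and y of bar1_c in the frame of tube_c between -0.012 and 0.012 m and z of bar1_c in the frame of tube_c between -0.012 and 0.012 m) or (x of bar2_c in the frame of tube_c between -0.172 and -0.102 m and y of bar2_c in the frame of tube_c between -0.012 and 0.012 m and z of bar2_c in the frame of tube_c between -0.012 and 0.012 m) or (x of bar3_c in the frame of tube_c between -0.172 and -0.102 m and y of bar3_c in the frame of tube_c between -0.012 and 0.012 m and z of bar3_c in the frame of tube_c between -0.012 and 0.012 m))), for 0.2 s.
At the end, for the whole second after the job is handed in: every box stands upright with exactly one bar inside and a lid seated on it (plug in, plate on the rim all round, within 8 mm and 0.15 rad of square); spare bars are inside the tin, standing out by under 15 mm; the tin lies flat on the table; all at rest (((x of bar1_c in the frame of box1_c between -0.03 and 0.03 m and y of bar1_c in the frame of box1_c between -0.022 and 0.022 m and z of bar1_c in the frame of box1_c between -0.01 and 0.006 m) or (x of bar2_c in the frame of box1_c between -0.03 and 0.03 m and y of bar2_c in the frame of box1_c between -0.022 and 0.022 m and z of bar2_c in the frame of box1_c between -0.01 and 0.006 m) or (x of bar3_c in the frame of box1_c between -0.03 and 0.03 m and y of bar3_c in the frame of box1_c between -0.022 and 0.022 m and z of bar3_c in the frame of box1_c between -0.01 and 0.006 m)) and ((x of bar1_c in the frame of box2_c between -0.03 and 0.03 m and y of bar1_c in the frame of box2_c between -0.022 and 0.022 m and z of bar1_c in the frame of box2_c between -0.01 and 0.006 m) or (x of bar2_c in the frame of box2_c between -0.03 and 0.03 m and y of bar2_c in the frame of box2_c between -0.022 and 0.022 m and z of bar2_c in the frame of box2_c between -0.01 and 0.006 m) or (x of bar3_c in the frame of box2_c between -0.03 and 0.03 m and y of bar3_c in the frame of box2_c between -0.022 and 0.022 m and z of bar3_c in the frame of box2_c between -0.01 and 0.006 m)) and ((x of bar1_c in the frame of box3_c between -0.03 and 0.03 m and y of bar1_c in the frame of box3_c between -0.022 and 0.022 m and z of bar1_c in the frame of box3_c between -0.01 and 0.006 m) or (x of bar2_c in the frame of box3_c between -0.03 and 0.03 m and y of bar2_c in the frame of box3_c between -0.022 and 0.022 m and z of bar2_c in the frame of box3_c between -0.01 and 0.006 m) or (x of bar3_c in the frame of box3_c between -0.03 and 0.03 m and y of bar3_c in the frame of box3_c between -0.022 and 0.022 m and z of bar3_c in the frame of box3_c between -0.01 and 0.006 m)) and not ((x of bar1_c in the frame of box1_c between -0.03 and 0.03 m and y of bar1_c in the frame of box1_c between -0.022 and 0.022 m and z of bar1_c in the frame of box1_c between -0.01 and 0.006 m) and (x of bar2_c in the frame of box1_c between -0.03 and 0.03 m and y of bar2_c in the frame of box1_c between -0.022 and 0.022 m and z of bar2_c in the frame of box1_c between -0.01 and 0.006 m)) and not ((x of bar1_c in the frame of box1_c between -0.03 and 0.03 m and y of bar1_c in the frame of box1_c between -0.022 and 0.022 m and z of bar1_c in the frame of box1_c between -0.01 and 0.006 m) and (x of bar3_c in the frame of box1_c between -0.03 and 0.03 m and y of bar3_c in the frame of box1_c between -0.022 and 0.022 m and z of bar3_c in the frame of box1_c between -0.01 and 0.006 m)) and not ((x of bar2_c in the frame of box1_c between -0.03 and 0.03 m and y of bar2_c in the frame of box1_c between -0.022 and 0.022 m and z of bar2_c in the frame of box1_c between -0.01 and 0.006 m) and (x of bar3_c in the frame of box1_c between -0.03 and 0.03 m and y of bar3_c in the frame of box1_c between -0.022 and 0.022 m and z of bar3_c in the frame of box1_c between -0.01 and 0.006 m)) and not ((x of bar1_c in the frame of box2_c between -0.03 and 0.03 m and y of bar1_c in the frame of box2_c between -0.022 and 0.022 m and z of bar1_c in the frame of box2_c between -0.01 and 0.006 m) and (x of bar2_c in the frame of box2_c between -0.03 and 0.03 m and y of bar2_c in the frame of box2_c between -0.022 and 0.022 m and z of bar2_c in the frame of box2_c between -0.01 and 0.006 m)) and not ((x of bar1_c in the frame of box2_c between -0.03 and 0.03 m and y of bar1_c in the frame of box2_c between -0.022 and 0.022 m and z of bar1_c in the frame of box2_c between -0.01 and 0.006 m) and (x of bar3_c in the frame of box2_c between -0.03 and 0.03 m and y of bar3_c in the frame of box2_c between -0.022 and 0.022 m and z of bar3_c in the frame of box2_c between -0.01 and 0.006 m)) and not ((x of bar2_c in the frame of box2_c between -0.03 and 0.03 m and y of bar2_c in the frame of box2_c between -0.022 and 0.022 m and z of bar2_c in the frame of box2_c between -0.01 and 0.006 m) and (x of bar3_c in the frame of box2_c between -0.03 and 0.03 m and y of bar3_c in the frame of box2_c between -0.022 and 0.022 m and z of bar3_c in the frame of box2_c between -0.01 and 0.006 m)) and not ((x of bar1_c in the frame of box3_c between -0.03 and 0.03 m and y of bar1_c in the frame of box3_c between -0.022 and 0.022 m and z of bar1_c in the frame of box3_c between -0.01 and 0.006 m) and (x of bar2_c in the frame of box3_c between -0.03 and 0.03 m and y of bar2_c in the frame of box3_c between -0.022 and 0.022 m and z of bar2_c in the frame of box3_c between -0.01 and 0.006 m)) and not ((x of bar1_c in the frame of box3_c between -0.03 and 0.03 m and y of bar1_c in the frame of box3_c between -0.022 and 0.022 m and z of bar1_c in the frame of box3_c between -0.01 and 0.006 m) and (x of bar3_c in the frame of box3_c between -0.03 and 0.03 m and y of bar3_c in the frame of box3_c between -0.022 and 0.022 m and z of bar3_c in the frame of box3_c between -0.01 and 0.006 m)) and not ((x of bar2_c in the frame of box3_c between -0.03 and 0.03 m and y of bar2_c in the frame of box3_c between -0.022 and 0.022 m and z of bar2_c in the frame of box3_c between -0.01 and 0.006 m) and (x of bar3_c in the frame of box3_c between -0.03 and 0.03 m and y of bar3_c in the frame of box3_c between -0.022 and 0.022 m and z of bar3_c in the frame of box3_c between -0.01 and 0.006 m)) and ((x of lid1_c in the frame of box1_c between -0.008 and 0.008 m and y of lid1_c in the frame of box1_c between -0.008 and 0.008 m and z of lid1_c in the frame of box1_c between 0.018 and 0.0245 m and angle between the x axis of lid1_c and the x axis of box1_c, either way round below 0.15 rad and angle between the z axis of lid1_c and the z axis of box1_c, either way round below 0.06 rad) or (x of lid2_c in the frame of box1_c between -0.008 and 0.008 m and y of lid2_c in the frame of box1_c between -0.008 and 0.008 m and z of lid2_c in the frame of box1_c between 0.018 and 0.0245 m and angle between the x axis of lid2_c and the x axis of box1_c, either way round below 0.15 rad and angle between the z axis of lid2_c and the z axis of box1_c, either way round below 0.06 rad) or (x of lid3_c in the frame of box1_c between -0.008 and 0.008 m and y of lid3_c in the frame of box1_c between -0.008 and 0.008 m and z of lid3_c in the frame of box1_c between 0.018 and 0.0245 m and angle between the x axis of lid3_c and the x axis of box1_c, either way round below 0.15 rad and angle between the z axis of lid3_c and the z axis of box1_c, either way round below 0.06 rad) or (x of lid4_c in the frame of box1_c between -0.008 and 0.008 m and y of lid4_c in the frame of box1_c between -0.008 and 0.008 m and z of lid4_c in the frame of box1_c between 0.018 and 0.0245 m and angle between the x axis of lid4_c and the x axis of box1_c, either way round below 0.15 rad and angle between the z axis of lid4_c and the z axis of box1_c, either way round below 0.06 rad)) and ((x of lid1_c in the frame of box2_c between -0.008 and 0.008 m and y of lid1_c in the frame of box2_c between -0.008 and 0.008 m and z of lid1_c in the frame of box2_c between 0.018 and 0.0245 m and angle between the x axis of lid1_c and the x axis of box2_c, either way round below 0.15 rad and angle between the z axis of lid1_c and the z axis of box2_c, either way round below 0.06 rad) or (x of lid2_c in the frame of box2_c between -0.008 and 0.008 m and y of lid2_c in the frame of box2_c between -0.008 and 0.008 m and z of lid2_c in the frame of box2_c between 0.018 and 0.0245 m and angle between the x axis of lid2_c and the x axis of box2_c, either way round below 0.15 rad and angle between the z axis of lid2_c and the z axis of box2_c, either way round below 0.06 rad) or (x of lid3_c in the frame of box2_c between -0.008 and 0.008 m and y of lid3_c in the frame of box2_c between -0.008 and 0.008 m and z of lid3_c in the frame of box2_c between 0.018 and 0.0245 m and angle between the x axis of lid3_c and the x axis of box2_c, either way round below 0.15 rad and angle between the z axis of lid3_c and the z axis of box2_c, either way round below 0.06 rad) or (x of lid4_c in the frame of box2_c between -0.008 and 0.008 m and y of lid4_c in the frame of box2_c between -0.008 and 0.008 m and z of lid4_c in the frame of box2_c between 0.018 and 0.0245 m and angle between the x axis of lid4_c and the x axis of box2_c, either way round below 0.15 rad and angle between the z axis of lid4_c and the z axis of box2_c, either way round below 0.06 rad)) and ((x of lid1_c in the frame of box3_c between -0.008 and 0.008 m and y of lid1_c in the frame of box3_c between -0.008 and 0.008 m and z of lid1_c in the frame of box3_c between 0.018 and 0.0245 m and angle between the x axis of lid1_c and the x axis of box3_c, either way round below 0.15 rad and angle between the z axis of lid1_c and the z axis of box3_c, either way round below 0.06 rad) or (x of lid2_c in the frame of box3_c between -0.008 and 0.008 m and y of lid2_c in the frame of box3_c between -0.008 and 0.008 m and z of lid2_c in the frame of box3_c between 0.018 and 0.0245 m and angle between the x axis of lid2_c and the x axis of box3_c, either way round below 0.15 rad and angle between the z axis of lid2_c and the z axis of box3_c, either way round below 0.06 rad) or (x of lid3_c in the frame of box3_c between -0.008 and 0.008 m and y of lid3_c in the frame of box3_c between -0.008 and 0.008 m and z of lid3_c in the frame of box3_c between 0.018 and 0.0245 m and angle between the x axis of lid3_c and the x axis of box3_c, either way round below 0.15 rad and angle between the z axis of lid3_c and the z axis of box3_c, either way round below 0.06 rad) or (x of lid4_c in the frame of box3_c between -0.008 and 0.008 m and y of lid4_c in the frame of box3_c between -0.008 and 0.008 m and z of lid4_c in the frame of box3_c between 0.018 and 0.0245 m and angle between the x axis of lid4_c and the x axis of box3_c, either way round below 0.15 rad and angle between the z axis of lid4_c and the z axis of box3_c, either way round below 0.06 rad)) and ((x of bar1_c in the frame of tube_c between -0.11 and 0.1 m and y of bar1_c in the frame of tube_c between -0.012 and 0.012 m and z of bar1_c in the frame of tube_c between -0.012 and 0.012 m) or (x of bar1_c in the frame of box1_c between -0.03 and 0.03 m and y of bar1_c in the frame of box1_c between -0.022 and 0.022 m and z of bar1_c in the frame of box1_c between -0.01 and 0.006 m) or (x of bar1_c in the frame of box2_c between -0.03 and 0.03 m and y of bar1_c in the frame of box2_c between -0.022 and 0.022 m and z of bar1_c in the frame of box2_c between -0.01 and 0.006 m) or (x of bar1_c in the frame of box3_c between -0.03 and 0.03 m and y of bar1_c in the frame of box3_c between -0.022 and 0.022 m and z of bar1_c in the frame of box3_c between -0.01 and 0.006 m)) and ((x of bar2_c in the frame of tube_c between -0.11 and 0.1 m and y of bar2_c in the frame of tube_c between -0.012 and 0.012 m and z of bar2_c in the frame of tube_c between -0.012 and 0.012 m) or (x of bar2_c in the frame of box1_c between -0.03 and 0.03 m and y of bar2_c in the frame of box1_c between -0.022 and 0.022 m and z of bar2_c in the frame of box1_c between -0.01 and 0.006 m) or (x of bar2_c in the frame of box2_c between -0.03 and 0.03 m and y of bar2_c in the frame of box2_c between -0.022 and 0.022 m and z of bar2_c in the frame of box2_c between -0.01 and 0.006 m) or (x of bar2_c in the frame of box3_c between -0.03 and 0.03 m and y of bar2_c in the frame of box3_c between -0.022 and 0.022 m and z of bar2_c in the frame of box3_c between -0.01 and 0.006 m)) and ((x of bar3_c in the frame of tube_c between -0.11 and 0.1 m and y of bar3_c in the frame of tube_c between -0.012 and 0.012 m and z of bar3_c in the frame of tube_c between -0.012 and 0.012 m) or (x of bar3_c in the frame of box1_c between -0.03 and 0.03 m and y of bar3_c in the frame of box1_c between -0.022 and 0.022 m and z of bar3_c in the frame of box1_c between -0.01 and 0.006 m) or (x of bar3_c in the frame of box2_c between -0.03 and 0.03 m and y of bar3_c in the frame of box2_c between -0.022 and 0.022 m and z of bar3_c in the frame of box2_c between -0.01 and 0.006 m) or (x of bar3_c in the frame of box3_c between -0.03 and 0.03 m and y of bar3_c in the frame of box3_c between -0.022 and 0.022 m and z of bar3_c in the frame of box3_c between -0.01 and 0.006 m)) and angle between each of box1_c, box2_c, box3_c, tube_c's own z axis and vertical below 0.08 rad and height (world z) of each of box1_c, box2_c, box3_c below 0.024 m and linear speed of each of box1, box2, box3, tube below 0.02 m/s and height (world z) of tube_c below 0.021 m); the robot touches nothing.
It fails at once if a bar lies on the bare table (height (world z) of any of bar1_c, bar2_c, bar3_c below 0.0122 m).
It fails at once if the mug or a spice jar is moved by more than 30 mm or knocked over (distance of any of mug, spice_a, spice_b from where it was at the start of the episode above 0.03 m or angle between any of mug, spice_a, spice_b's own z axis and vertical above 0.5 rad).
Of box1, box2, box3 only 2 to 3 are there at a start; the rules pass over those that are not, and their reading is None.
At some moment in a run one of box1, box2, box3 may be knocked a few centimetres aside while the robot is not near it.
It also fails if it takes over 210 s, if anything falls off the work surface, if the arm or the gripper's body presses on something with over 40 N, if the wrist force passes 120 N, or if a joint passes its speed limit or range.

## Working session

There is one attempt and no reset: what is moved stays moved. The work goes in short steps, Python scripts to look and compute and a shell command to move; the robot and the scene stay as the last step left them, time stands still between calls to the robot, and variables do not carry over. Pictures are saved under pics/ and viewed, and the job is handed in when it is done.

```bash
mkdir -p pics
cat > h.py <<'E'
import numpy as np, cv2
from workcell import get_state, imaging, job
def snap(n,f=None):
    s=imaging.snapshot(n)
    if f: cv2.imwrite('pics/'+f,s['frame'])
    return s
def ray(s,u,v,z):
    K,R,t=s['camera_matrix'],np.array(s['R']),np.array(s['t'])
    d=R.T@np.linalg.inv(K)@np.array([u,v,1.]); c=-R.T@t
    return c+d*(z-c[2])/d[2]
def pts(s):
    K,R,t=s['camera_matrix'],np.array(s['R']),np.array(s['t'])
    Z=s['z_map'];h,w=Z.shape
    v,u=np.mgrid[:h,:w]
    P=np.stack([(u-K[0,2])/K[0,0]*Z,(v-K[1,2])/K[1,1]*Z,Z],-1)
    W=(P-t)@R
    W[Z==0]=np.nan
    return W
E
python3 - <<'E'
from h import *
for n in ['scene','top','wrist']:
    s=snap(n,n+'0.png'); print(n,(-np.array(s['R']).T@s['t']).round(3))
st=get_state(); print(st['t'],st['tool_pos'],st['tcp_rot'],st['gripper_width'],st['wrist_force'])
E
```

```text
scene [0.343 0.612 1.16 ]
top [0.316 0.04  1.126]
wrist [0.223 0.615 0.383]
0.15 [0.29456968 0.57896061 0.22663954] [[-8.52016511e-04  4.53550303e-01  8.91230272e-01]
 [-1.14964617e-03  8.91229562e-01 -4.53551040e-01]
 [-9.99998976e-01 -1.41103245e-03 -2.37919933e-04]] 1.003082594526693 [-0.90044104 -0.14562935 -0.09404407]
```

View pics/scene0.png

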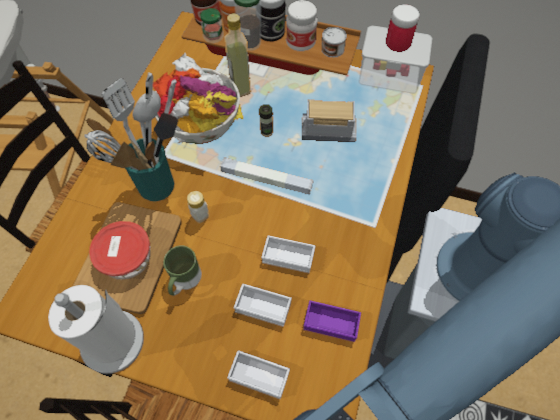

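View pics/top0.png

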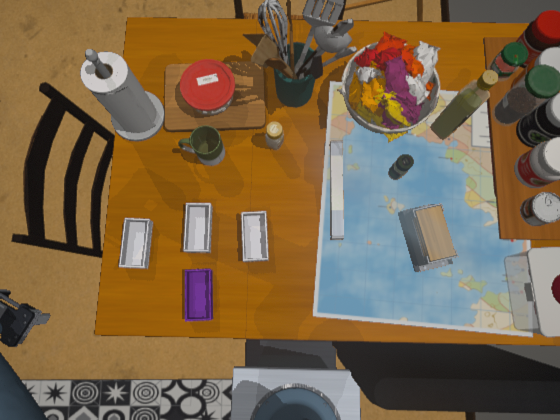

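View pics/wrist0.png

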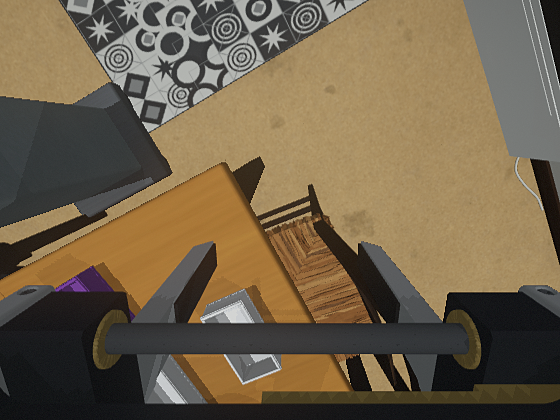

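The scene shows three white boxes in the top view at (136,243), (197,227) and (254,236). A purple look-alike sits at (198,294), the white tin at (337,190) and the lid holder at (428,237). Spice jars are at (401,166) and (275,134), and the mug is at (206,146). I'll leave the purple box alone.

```bash
cat >> h.py <<'E'
def rect(P):
    P=np.asarray(P,np.float32)*1000
    (c,(w,h),a)=cv2.minAreaRect(P)
    if w<h: w,h,a=h,w,a+90
    return np.array(c)/1000,w,h,((a+90)%180)-90   # angle of long axis deg
def boxes(s,bounds=((0.15,0.6),(0.05,0.75)),zr=(0.026,0.046)):
    W=pts(s);f=s['frame'].astype(int)
    sat=f.max(2)-f.min(2)
    out=[]
    m=(W[...,2]>zr[0])&(W[...,2]<zr[1])&(W[...,0]>bounds[0][0])&(W[...,0]<bounds[0][1])&(W[...,1]>bounds[1][0])&(W[...,1]<bounds[1][1])
    m=m.astype(np.uint8)
    n,l,stt,cen=cv2.connectedComponentsWithStats(m)
    for i in range(1,n):
        if stt[i,4]<60: continue
        k=l==i
        c,w,h,a=rect(W[k][:,:2])
        print('px',cen[i].round(0),'n',stt[i,4],'c',c.round(4),'L',round(w,1),round(h,1),'ang',round(a,1),'z',np.median(W[k][:,2]).round(4),'col',f[k].mean(0).round())
E
python3 - <<'E'
from h import *
for n in ['top','scene']:
    s=snap(n); print(n)
    print('boxes');boxes(s)
    print('tin');boxes(s,((0.2,0.8),(-0.35,0.05)),(0.024,0.044))
    print('holder/jars');boxes(s,((0.2,0.8),(-0.6,0.05)),(0.075,0.1))
    f=s['frame']
    if n=='top':
        cv2.imwrite('pics/crop0.png',cv2.resize(f[120:290,310:480],None,fx=4,fy=3.5,interpolation=cv2.INTER_CUBIC))
E
```

```text
top
boxes
px [196. 227.] n 326 c [0.5001 0.2626] L 127.4 66.7 ang 0.6 z 0.0349 col [165. 163. 165.]
px [254. 235.] n 296 c [0.4813 0.1125] L 129.0 66.1 ang 4.4 z 0.035 col [167. 167. 173.]
px [134. 242.] n 363 c [0.4567 0.4225] L 128.4 68.2 ang -1.2 z 0.0344 col [159. 157. 160.]
px [197. 295.] n 340 c [0.3281 0.2496] L 128.0 65.2 ang 3.8 z 0.0351 col [123.  47.  95.]
tin
px [337. 189.] n 1220 c [ 0.6136 -0.1024] L 268.8 33.7 ang 0.4 z 0.0323 col [179. 181. 181.]
px [414. 239.] n 146 c [ 0.4803 -0.2998] L 137.5 3.5 ang 14.2 z 0.0342 col [96. 91. 83.]
holder/jars
px [384. 131.] n 210 c [ 0.7554 -0.1995] L 153.4 43.2 ang 73.5 z 0.0873 col [ 59. 110. 124.]
px [375. 119.] n 144 c [ 0.7821 -0.1987] L 84.9 25.4 ang 50.8 z 0.0942 col [ 41.  92. 108.]
px [448. 122.] n 111 c [ 0.7794 -0.3843] L 51.5 11.7 ang 53.2 z 0.0889 col [50. 71. 73.]
px [513. 180.] n 2460 c [ 0.6395 -0.5497] L 320.2 101.0 ang -0.3 z 0.0771 col [ 37.  74. 115.]
px [400. 167.] n 60 c [ 0.6578 -0.2544] L 39.3 16.0 ang 41.1 z 0.0894 col [63. 63. 58.]
px [435. 233.] n 1574 c [ 0.49   -0.3363] L 139.2 78.2 ang 14.1 z 0.086 col
[... 711 characters left out ...]
.3 37.9 ang 0.2 z 0.0329 col [203. 204. 200.]
holder/jars
px [303.  52.] n 1595 c [ 0.6384 -0.5471] L 321.0 106.2 ang -0.4 z 0.0782 col [ 59.  98. 137.]
px [392.  70.] n 372 c [ 0.3487 -0.5475] L 192.8 17.6 ang 3.1 z 0.0871 col [127. 129. 141.]
px [242.  76.] n 89 c [ 0.7793 -0.3818] L 46.9 9.5 ang 41.9 z 0.0883 col [ 71. 100. 100.]
px [331. 110.] n 927 c [ 0.4879 -0.3365] L 139.1 80.8 ang 13.8 z 0.0867 col [128. 163. 182.]
px [227. 123.] n 192 c [ 0.7553 -0.195 ] L 151.5 40.2 ang 69.8 z 0.0883 col [ 88. 123. 130.]
px [266. 117.] n 76 c [ 0.6592 -0.2541] L 41.2 28.5 ang 25.7 z 0.0879 col [52. 60. 61.]
px [219. 120.] n 108 c [ 0.7838 -0.1986] L 65.9 23.7 ang 42.8 z 0.0943 col [ 48. 115. 130.]
```

View pics/crop0.png

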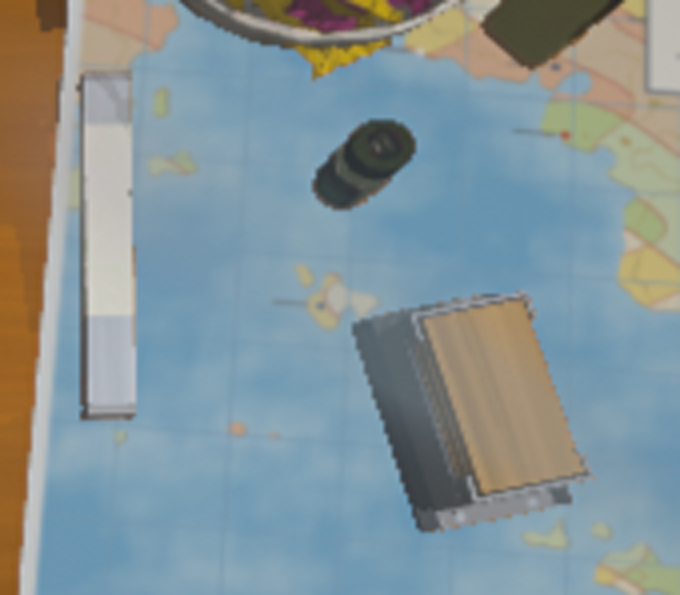

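The crop confirms the tin, with its open mouth at the lower end at crop (107,412), and the lid holder with its wooden lids at crop (505,395). The remaining white box is the bread-box-like thing at the right, which isn't needed. Next I'll move over the tin.

```bash
python3 -m creep '[[0,0,0.005,0.052,-0.113,0,0],[0,0,0.005,0.052,-0.113,0,0],[0,0,0.005,0.052,-0.113,0,0],[0,0,0.005,0.052,-0.113,0,0],[0,0,0.005,0.052,-0.113,0,0]]'; python3 -m creep '[[0,0,0.005,0.052,-0.113,0,0],[0,0,0.005,0.052,-0.113,0,0],[0,0,0.005,0.052,-0.113,0,0],[0,0,0.005,0.052,-0.113,0,0],[0,0,0.005,0.052,-0.113,0,0]]'
```

```text
t: 0.75
tool_pos: [0.3968, 0.3522, 0.2258]
tcp_rot: [[-0.0, 0.293, 0.956], [-0.0, 0.956, -0.293], [-1.0, -0.0, -0.0]]
wrist_force: [0.7, 0.4, -0.0]
gripper_width: 1.0
t: 1.25
tool_pos: [0.4995, 0.124, 0.2265]
tcp_rot: [[0.002, 0.132, 0.991], [0.0, 0.991, -0.132], [-1.0, 0.001, 0.002]]
wrist_force: [0.7, 1.4, -0.8]
gripper_width: 0.998
```

```bash
python3 -m creep '[[0,0,0.004,0.056,-0.113,0,0],[0,0,0.004,0.056,-0.113,0,0],[0,0,0.004,0.056,-0.113,0,0],[0,0,0.004,0.056,-0.113,0,0],[0,0,0.004,0.056,-0.113,0,0.3]]'; python3 -m creep '[[0,0,0,0,0,-0.12,0.4],[0,0,0,0,0,-0.12,0.4],[0,0,0,0,0,-0.12,0.4],[0,0,0,0,0,-0.11,0.4],[0,0,0,0,0,0,0.4]]'
```

```text
t: 1.75
tool_pos: [0.6085, -0.101, 0.2271]
tcp_rot: [[0.004, 0.003, 1.0], [0.001, 1.0, -0.003], [-1.0, 0.001, 0.004]]
wrist_force: [-0.2, 0.3, -0.3]
gripper_width: 0.949
t: 2.25
tool_pos: [0.6113, -0.1096, 0.036]
tcp_rot: [[0.012, 0.012, 1.0], [-0.003, 1.0, -0.012], [-1.0, -0.003, 0.012]]
wrist_force: [-1.5, 0.3, -0.5]
gripper_width: 0.601
```

```bash
python3 -m creep '[[0,0.002,0.002,0,0.018,-0.025,0.4],[0,0,0,0,0,0,0.4],[0,0,0,0,0,0,0.8],[0,0,0,0,0,0,0.8],[0,0,0,0,0,0,0.8]]' 50;  python3 -m creep '[[0,0,0,0,0,0,0.8],[0,0,0,0,0,0,0.8]]' 50
```

```text
t: 2.75
tool_pos: [0.6169, -0.1029, 0.0342]
tcp_rot: [[0.011, -0.003, 1.0], [-0.007, 1.0, 0.003], [-1.0, -0.007, 0.011]]
wrist_force: [-0.3, -0.3, 0.1]
gripper_width: 0.382
t: 2.95
tool_pos: [0.6175, -0.1031, 0.0356]
tcp_rot: [[0.013, -0.003, 1.0], [-0.008, 1.0, 0.003], [-1.0, -0.008, 0.013]]
wrist_force: [0.5, 0.9, -2.3]
gripper_width: 0.336
```

```bash
python3 -m creep '[[0,0,0,0,0,0,0.5],[0,0,0,0,0,0,0.5],[0,0.002,0,0,0,-0.025,0.5]]'; python3 -m creep '[[0,0,0,0,0,0,0.5]]'
```

```text
t: 3.25
tool_pos: [0.6189, -0.1038, 0.0274]
tcp_rot: [[0.003, -0.003, 1.0], [-0.009, 1.0, 0.003], [-1.0, -0.009, 0.003]]
wrist_force: [0.9, -0.3, 0.1]
gripper_width: 0.495
t: 3.35
tool_pos: [0.618, -0.1035, 0.0257]
tcp_rot: [[0.001, -0.003, 1.0], [-0.008, 1.0, 0.003], [-1.0, -0.008, 0.0]]
wrist_force: [0.1, -0.8, -0.0]
gripper_width: 0.499
```

```bash
python3 -m creep '[[0,0,0,0,0,0,0.85],[0,0,0,0,0,0,0.85],[0,0,0,0,0,0,0.85],[0,0,0,0,0,0,0.85]]' 60;  python3 -m creep '[[0,0,0,0,0,0.05,0.85],[0,0,0,0,0,0.05,0.85],[0,0,0,0,0,0.05,0.85]]'
python3 - <<'E'
from h import *
s=snap('scene','a1.png')
boxes(s,((0.2,0.8),(-0.22,0.05)),(0.06,0.13))
E
```

```text
t: 3.75
tool_pos: [0.618, -0.1034, 0.0251]
tcp_rot: [[-0.0, -0.003, 1.0], [-0.008, 1.0, 0.003], [-1.0, -0.008, -0.0]]
wrist_force: [-0.9, -0.6, -0.1]
gripper_width: 0.337
t: 4.05
tool_pos: [0.6132, -0.102, 0.0809]
tcp_rot: [[-0.012, -0.003, 1.0], [-0.004, 1.0, 0.003], [-1.0, -0.004, -0.012]]
wrist_force: [0.1, -0.4, -2.9]
gripper_width: 0.339
px [220. 124.] n 520 c [ 0.7704 -0.1727] L 95.7 59.2 ang 88.5 z 0.0987 col [ 90. 112. 122.]
px [231. 155.] n 317 c [ 0.7077 -0.1026] L 68.4 35.3 ang -0.8 z 0.0867 col [181. 180. 175.]
px [291. 170.] n 745 c [ 0.5472 -0.1016] L 148.5 45.3 ang 4.9 z 0.0884 col [171. 172. 166.]
```

View pics/a1.png

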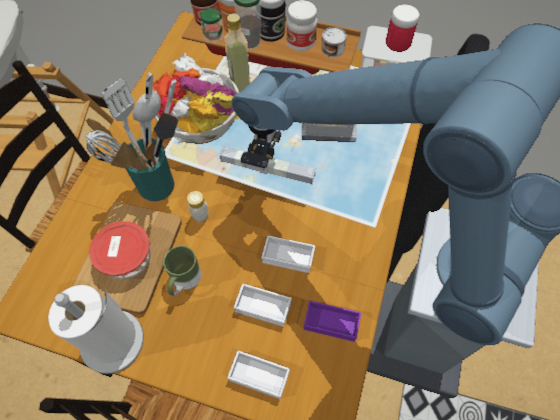

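```bash
python3 -m creep '[[0,-0.015,0,0,0,0.002,0.85],[0,-0.015,0,0,0,0.002,0.85],[0,-0.015,0,0,0,0.002,0.85],[0,-0.012,0,0,0,0.002,0.85]]'
```

```text
t: 4.5
tool_pos: [0.6172, -0.103, 0.0882]
tcp_rot: [[0.359, -0.001, 0.933], [-0.008, 1.0, 0.004], [-0.933, -0.009, 0.359]]
wrist_force: [-0.1, 0.2, -3.4]
gripper_width: 0.33
```

```bash
python3 -m creep '[[0,0,0,0,0,0,0.85]]'
```

```text
t: 4.6
tool_pos: [0.6145, -0.1023, 0.086]
tcp_rot: [[0.355, -0.0, 0.935], [-0.007, 1.0, 0.003], [-0.935, -0.008, 0.355]]
wrist_force: [0.0, 0.3, -1.5]
gripper_width: 0.337
```

```bash
python3 -m creep '[[0,-0.013,0,0,0,0.021,0.85],[0,-0.014,0,0,0,0.022,0.85],[0,-0.014,0,0,0,0.022,0.85],[0,-0.014,0,0,0,0.022,0.85],[0,0,0,0,0,0,0.85]]'
python3 - <<'E'
from h import *
s=snap('scene','a2.png'); boxes(s,((0.3,0.8),(-0.13,-0.07)),(0.003,0.05))
W=pts(s)
t=snap('top','a2t.png')
W2=pts(t)
for X in (W,W2):
    m=(abs(X[...,1]+0.103)<0.004)&(X[...,0]>.4)&(X[...,0]<.59)&(X[...,2]>0.006)
    P=X[m]; P=P[np.argsort(P[:,0])]; print((P[::3,[0,2]]*1000).round(0).tolist())
E
```

```text
t: 5.1
tool_pos: [0.6151, -0.1017, 0.1206]
tcp_rot: [[0.654, -0.001, 0.757], [-0.004, 1.0, 0.005], [-0.757, -0.006, 0.654]]
wrist_force: [-1.1, -0.9, -2.2]
gripper_width: 0.337
px [289. 185.] n 1663 c [ 0.5498 -0.1   ] L 499.6 59.9 ang 0.0 z 0.005 col [202. 194. 172.]
[[406.0, 8.0], [422.0, 8.0], [460.0, 389.0], [466.0, 385.0], [468.0, 384.0], [471.0, 382.0], [472.0, 379.0], [475.0, 377.0], [478.0, 375.0], [479.0, 375.0], [481.0, 17.0], [482.0, 373.0], [483.0, 373.0], [484.0, 22.0], [486.0, 23.0], [488.0, 22.0], [488.0, 25.0], [490.0, 366.0], [491.0, 24.0], [492.0, 364.0], [495.0, 360.0], [497.0, 28.0], [498.0, 31.0], [499.0, 29.0], [501.0, 30.0], [501.0, 355.0], [504.0, 350.0], [504.0, 40.0], [506.0, 41.0], [508.0, 46.0], [510.0, 337.0], [510.0, 41.0], [512.0, 336.0], [513.0, 331.0], [515.0, 48.0], [517.0, 53.0], [518.0, 282.0], [521.0, 56.0], [522.0, 276.0], [523.0, 55.0], [525.0, 56.0], [526.0, 59.0], [528.0, 59.0], [531.0, 273.0], [531.0, 274.0], [534.0, 269.0], [536.0, 264.0], [542.0, 236.0], [547.0, 228.0], [549.0, 230.0], [551.0, 228.0], [555.0, 225.0], [557.0, 8.0], [571.0, 2
[... 747 characters left out ...]
0.0, 385.0], [472.0, 385.0], [472.0, 382.0], [474.0, 383.0], [475.0, 378.0], [476.0, 379.0], [478.0, 380.0], [479.0, 376.0], [481.0, 375.0], [483.0, 376.0], [483.0, 374.0], [485.0, 372.0], [486.0, 368.0], [488.0, 367.0], [490.0, 366.0], [492.0, 367.0], [493.0, 364.0], [495.0, 364.0], [497.0, 365.0], [498.0, 359.0], [500.0, 357.0], [502.0, 355.0], [504.0, 349.0], [506.0, 347.0], [507.0, 343.0], [509.0, 345.0], [511.0, 342.0], [513.0, 334.0], [530.0, 275.0], [532.0, 275.0], [533.0, 273.0], [535.0, 270.0], [547.0, 232.0], [550.0, 231.0], [552.0, 230.0], [554.0, 225.0], [556.0, 223.0], [559.0, 223.0], [562.0, 219.0], [562.0, 217.0], [572.0, 208.0], [574.0, 208.0], [576.0, 210.0], [577.0, 205.0]]
```

Run:
```python
import cv2
a=cv2.imread('pics/a2.png')[110:230,200:380]
cv2.imwrite('pics/a2c.png',cv2.resize(a,None,fx=4.4,fy=4.4,interpolation=cv2.INTER_CUBIC))
```

```text
(no output)
```

View pics/a2c.png

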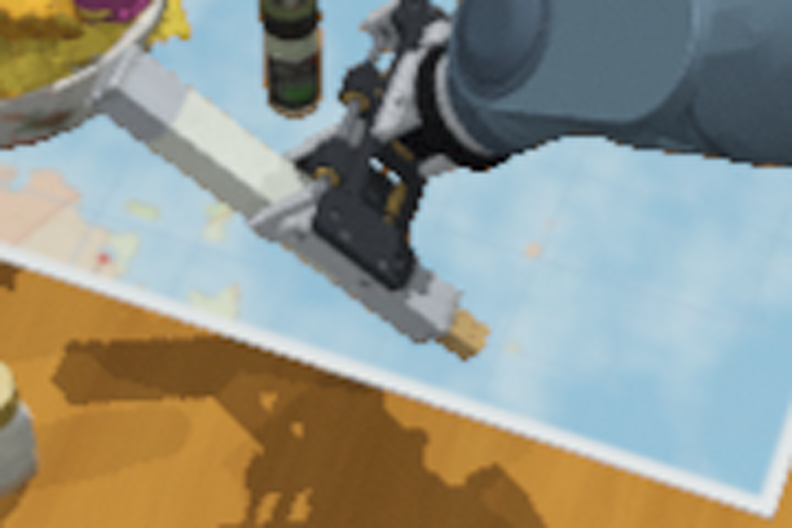

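The bar shows at the mouth at crop (465,335), standing out about 25–30 mm and resting on the table. Now I'll lay the tin down.

```bash
python3 -m creep '[[0,0.015,0,0,0,-0.026,0.85],[0,0.015,0,0,0,-0.026,0.85],[0,0.015,0,0,0,-0.03,0.85],[0,0.015,0,0,0,-0.03,0.85]]'
```

```text
t: 5.6
tool_pos: [0.6156, -0.1034, 0.0739]
tcp_rot: [[0.305, -0.0, 0.952], [-0.011, 1.0, 0.004], [-0.952, -0.011, 0.305]]
wrist_force: [0.6, 0.8, -2.4]
gripper_width: 0.337
```

```bash
python3 -m creep '[[0,0.013,0,0,0,-0.03,0.85],[0,0.012,0,0,0,-0.03,0.85],[0,0.011,0,0,0,-0.028,0.85]]'
```

```text
t: 5.9
tool_pos: [0.6183, -0.1056, 0.0377]
tcp_rot: [[0.069, -0.0, 0.998], [-0.021, 1.0, 0.001], [-0.997, -0.021, 0.069]]
wrist_force: [0.4, -1.0, -3.1]
gripper_width: 0.337
```

```bash
python3 -m creep '[[0.002,0.007,0,0,0,-0.018,0.85],[0,0.004,0,0,0,-0.012,0.85]]'; python3 -m creep '[[0,0,0,0,0,-0.003,0.85]]'
```

```text
t: 6.1
tool_pos: [0.6204, -0.1067, 0.0248]
tcp_rot: [[-0.008, 0.001, 1.0], [-0.014, 1.0, -0.001], [-1.0, -0.014, -0.008]]
wrist_force: [-11.1, 3.4, 30.5]
gripper_width: 0.336
t: 6.2
tool_pos: [0.6219, -0.1072, 0.0248]
tcp_rot: [[-0.009, 0.001, 1.0], [-0.016, 1.0, -0.001], [-1.0, -0.016, -0.009]]
wrist_force: [-6.1, 2.7, 12.5]
gripper_width: 0.337
```

```bash
python3 -m creep '[[0,0,0,0,0,0,0.45],[0,0,0,0,0,0,0.45],[0,0,0,0,0,0.1,0.4],[0,0,0,0,0,0.1,0.4],[0,0,0,0,0,0.1,0.4]]';python3 - <<'E'
from h import *
s=snap('top','a3.png')
boxes(s,((0.2,0.8),(-0.22,0.05)),(0.012,0.044))
s=snap('scene','a3s.png')
cv2.imwrite('pics/a3c.png',cv2.resize(s['frame'][110:230,200:380],None,fx=4.4,fy=4.4,interpolation=cv2.INTER_CUBIC))
boxes(s,((0.2,0.8),(-0.22,0.05)),(0.012,0.044))
E
```

```text
t: 6.7
tool_pos: [0.6193, -0.1074, 0.142]
tcp_rot: [[-0.023, 0.004, 1.0], [-0.02, 1.0, -0.005], [-1.0, -0.02, -0.023]]
wrist_force: [1.0, -0.3, 0.1]
gripper_width: 0.6
px [271. 174.] n 1353 c [ 0.5971 -0.108 ] L 306.3 37.3 ang -0.2 z 0.0318 col [188. 195. 192.]
```

View pics/a3c.png

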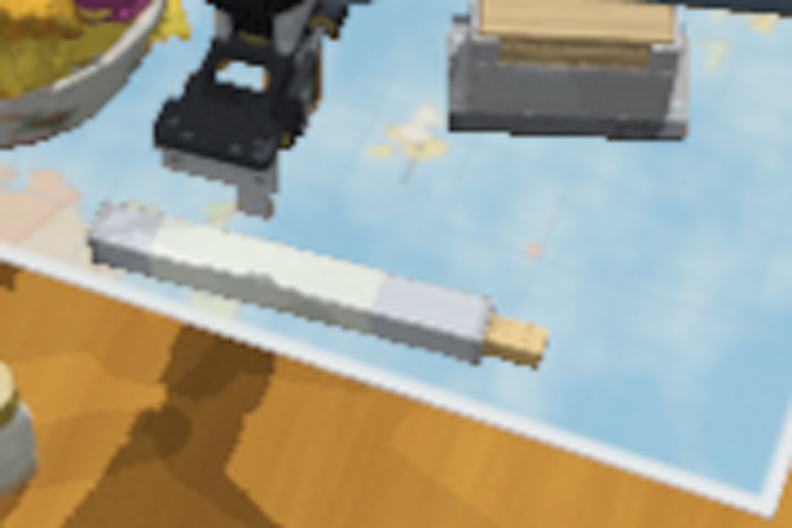

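The bar stands out flat from the mouth at crop (515,340). Measuring its end now.

```bash
cat >> h.py <<'E'
def tinbar(n='scene',y0=-0.108):
    s=snap(n); W=pts(s); f=s['frame'].astype(int)
    m0=(W[...,0]>0.3)&(W[...,0]<0.85)&(abs(W[...,1]-y0)<0.04)
    brown=(f[...,2]-f[...,0])>60
    bm=m0&brown&(W[...,2]>0.015)&(W[...,2]<0.035)&(W[...,0]<0.56)
    tm=m0&~brown&(W[...,2]>0.027)&(W[...,2]<0.040)
    for nm,m in (('tin',tm),('bar',bm)):
        if m.sum()<8: print(nm,'few',m.sum()); continue
        P=W[m]; c,w,h,a=rect(P[:,:2]); print(nm,m.sum(),'c',c.round(4),round(w,1),round(h,1),'a',round(a,2),'x',P[:,0].min().round(4),P[:,0].max().round(4),'y',np.percentile(P[:,1],[2,50,98]).round(4),'z',np.median(P[:,2]).round(4))
E
python3 - <<'E'
from h import *
tinbar('scene');tinbar('top')
E
```

```text
tin 989 c [ 0.638  -0.1103] 377.2 47.1 a -2.44 x 0.4489 0.8255 y [-0.1251 -0.1075 -0.0917] z 0.0329
bar 82 c [ 0.464  -0.1062] 36.6 17.5 a -1.51 x 0.4457 0.4822 y [-0.1146 -0.1057 -0.0977] z 0.026
tin few 1
bar few 0
```

```bash
python3 -m creep '[[0.003,-0.003,0,-0.1,0,0,0.4],[0,0,0,-0.1,0,0,0.4],[0,0,0,-0.1,0,0,0.4],[0,0,0,-0.09,0,0,0.4],[0,0,0,0,0,0,0.4]]'
```

```text
t: 7.4
tool_pos: [0.4536, -0.1052, 0.1303]
tcp_rot: [[-0.019, 0.006, 1.0], [0.004, 1.0, -0.005], [-1.0, 0.003, -0.019]]
wrist_force: [0.4, -0.2, 0.7]
gripper_width: 0.601
```

```bash
python3 -m creep '[[0,-0.003,0,0.02,0,0,0.4],[0,0,0,0,0,-0.1,0.4],[0,0,0,0,0,-0.09,0.4],[0,0,0,0,0,-0.03,0.4],[0,0,0,0,0,0,0.4]]'
```

```text
t: 7.9
tool_pos: [0.4669, -0.1063, 0.0378]
tcp_rot: [[0.005, 0.007, 1.0], [0.002, 1.0, -0.007], [-1.0, 0.002, 0.005]]
wrist_force: [-0.4, 0.0, 1.1]
gripper_width: 0.599
```

```bash
python3 -m creep '[[0,0,0,-0.013,0,-0.028,0.4]]'; python3 -m creep '[[0,0,0,0,0,0,0.4]]'
```

```text
t: 8.0
tool_pos: [0.4641, -0.107, 0.0273]
tcp_rot: [[0.009, 0.006, 1.0], [0.0, 1.0, -0.006], [-1.0, 0.0, 0.009]]
wrist_force: [0.9, 0.5, 0.8]
gripper_width: 0.598
t: 8.1
tool_pos: [0.4631, -0.1065, 0.0258]
tcp_rot: [[0.006, 0.006, 1.0], [0.001, 1.0, -0.006], [-1.0, 0.001, 0.006]]
wrist_force: [-0.4, 0.6, -1.7]
gripper_width: 0.599
```

```bash
python3 -m creep '[[0,0,0,0,0,0,0.85],[0,0,0,0,0,0,0.85],[0,0,0,0,0,0,0.85],[0,0,0,0,0,0,0.85]]' 20; python3 -m creep '[[0,0,0,-0.04,0,0.001,0.85],[0,0,0,-0.05,0,0.001,0.85],[0,0,0,-0.05,0,0.002,0.85]]'
```

```text
t: 8.5
tool_pos: [0.4655, -0.1076, 0.0281]
tcp_rot: [[0.011, 0.006, 1.0], [-0.001, 1.0, -0.006], [-1.0, -0.001, 0.011]]
wrist_force: [0.1, -0.0, -0.7]
gripper_width: 0.295
t: 8.8
tool_pos: [0.4111, -0.1086, 0.0317]
tcp_rot: [[0.016, 0.004, 1.0], [-0.004, 1.0, -0.004], [-1.0, -0.003, 0.016]]
wrist_force: [0.0, -0.0, -0.9]
gripper_width: 0.219
```

```bash
python3 -m creep '[[0,0,0,-0.04,0,0.01,0.85],[0,0,0,-0.01,0,0.05,0.85],[0,0,0,0,0,0.1,0.85],[0,0,0,0,0,0.1,0.85],[0,0,0,0,0,0,0.85]]'
python3 - <<'E'
from h import *
s=snap('top','a4.png')
boxes(s)
snap('wrist','a4w.png')
W=pts(s); f=s['frame'].astype(int)
m=(W[...,0]>0.33)&(W[...,0]<.48)&(W[...,1]<0)&(W[...,1]>-.2)&(W[...,2]>0.06)&(W[...,2]<0.16)&(f[...,2]-f[...,0]>60)
print(m.sum()); print(rect(W[m][:,:2]), np.median(W[m],0))
E
```

```text
t: 9.3
tool_pos: [0.3866, -0.1074, 0.139]
tcp_rot: [[0.014, 0.006, 1.0], [-0.003, 1.0, -0.006], [-1.0, -0.003, 0.014]]
wrist_force: [-0.0, -0.8, 0.6]
gripper_width: 0.218
px [196. 227.] n 321 c [0.5    0.2626] L 127.1 66.7 ang 0.9 z 0.0348 col [181. 180. 183.]
px [254. 235.] n 295 c [0.4806 0.1123] L 127.9 65.9 ang 4.4 z 0.0354 col [157. 158. 164.]
px [134. 242.] n 364 c [0.4565 0.4219] L 128.1 67.0 ang -1.0 z 0.0345 col [173. 172. 175.]
px [197. 295.] n 337 c [0.3281 0.2496] L 127.6 65.5 ang 3.5 z 0.035 col [118.  46.  92.]
0
(array([0., 0.]), 0.0, 0.0, 0.0) [nan nan nan]
  return _methods._mean(a, axis=axis, dtype=dtype,
  ret = um.true_divide(
```

View pics/a4.png

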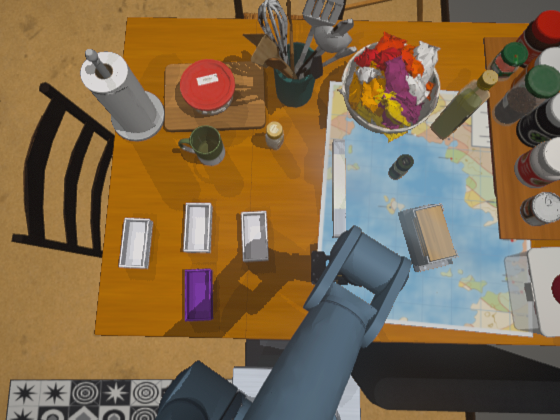

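View pics/a4w.png

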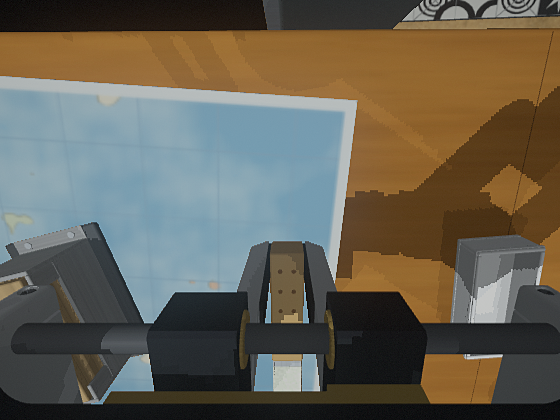

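```bash
python3 -m creep '[[0,0,0.003,0.036,0.109,0,0.85],[0,0,0.003,0.036,0.109,0,0.85],[0,0,0.003,0.036,0.109,0,0.85],[0,0,0.003,0.036,0.109,0,0.85],[0,-0.001,0.002,0.036,0.109,0,0.85]]';python3 -m creep '[[0,0,0,0,0,0,0.85]]'
```

```text
t: 9.9
tool_pos: [0.4526, 0.1152, 0.127]
tcp_rot: [[0.003, -0.07, 0.998], [0.003, 0.998, 0.07], [-1.0, 0.002, 0.003]]
wrist_force: [1.1, -0.8, 0.2]
gripper_width: 0.222
t: 10.0
tool_pos: [0.4519, 0.1191, 0.1251]
tcp_rot: [[-0.0, -0.076, 0.997], [0.003, 0.997, 0.076], [-1.0, 0.003, -0.0]]
wrist_force: [-0.3, -0.9, -0.3]
gripper_width: 0.221
```

```bash
python3 -m creep '[[0,0,0,0.02,-0.02,0,0.85],[0,0,0,0,0,-0.1,0.85],[0,0,0,0,0,-0.08,0.85]]';python3 -m creep '[[0,0,0,0,0,0,0.85]]'
```

```text
t: 10.3
tool_pos: [0.4623, 0.1095, 0.0517]
tcp_rot: [[0.004, -0.078, 0.997], [0.002, 0.997, 0.078], [-1.0, 0.002, 0.004]]
wrist_force: [-0.5, -0.4, -0.5]
gripper_width: 0.224
t: 10.4
tool_pos: [0.4588, 0.1078, 0.0474]
tcp_rot: [[-0.006, -0.075, 0.997], [0.002, 0.997, 0.076], [-1.0, 0.003, -0.006]]
wrist_force: [-0.8, -0.9, 0.1]
gripper_width: 0.222
```

```bash
python3 -m creep '[[0,0,0,0.003,0.008,-0.025,0.85],[0,0,0,0,0,-0.015,0.85]]';python3 -m creep '[[0,0,0,0,0,0,0.85]]'
```

```text
t: 10.6
tool_pos: [0.4605, 0.1082, 0.0314]
tcp_rot: [[-0.007, -0.071, 0.997], [0.002, 0.997, 0.071], [-1.0, 0.002, -0.007]]
wrist_force: [-0.4, -0.1, -0.9]
gripper_width: 0.223
t: 10.7
tool_pos: [0.4606, 0.1072, 0.0315]
tcp_rot: [[-0.007, -0.07, 0.998], [0.002, 0.998, 0.07], [-1.0, 0.002, -0.007]]
wrist_force: [-0.4, -0.1, -0.4]
gripper_width: 0.223
```

```bash
python3 -m creep '[[0,0,0,0,0.01,-0.006,0.85],[0,0,0,0,0,0,0.7],[0,0,0,0,0,0,0.7],[0,0,0,0,0,0,0.7]]';python3 -m creep '[[0,0,0,0,0,0.08,0.7],[0,0,0,0,0,0.12,0.7],[0,0,0,0,0,0.06,0.7]]'
python3 - <<'E'
from h import *
s=snap('scene','a5.png')
cv2.imwrite('pics/a5c.png',cv2.resize(s['frame'][200:340,200:380],None,fx=4,fy=4,interpolation=cv2.INTER_CUBIC))
E
```

```text
t: 11.1
tool_pos: [0.4629, 0.1105, 0.032]
tcp_rot: [[-0.002, -0.069, 0.998], [0.002, 0.998, 0.069], [-1.0, 0.002, -0.002]]
wrist_force: [0.4, -0.2, 0.2]
gripper_width: 0.299
t: 11.4
tool_pos: [0.459, 0.1107, 0.1357]
tcp_rot: [[-0.012, -0.069, 0.998], [0.002, 0.998, 0.069], [-1.0, 0.002, -0.012]]
wrist_force: [0.2, 0.2, 0.7]
gripper_width: 0.298
```

View pics/a5c.png

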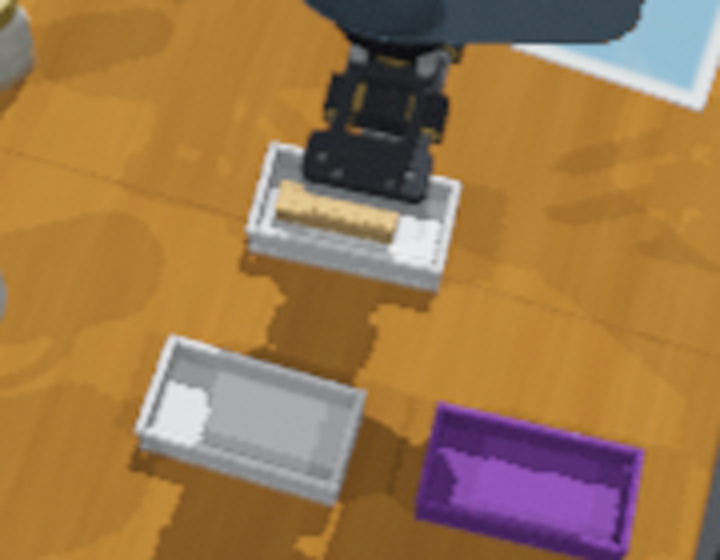

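The bar lies in the near box at crop (335,210). The second bar is next, so I'm going back over the tin.

```bash
python3 -m creep '[[0,-0.002,-0.002,0.066,-0.091,0.01,0.5],[0,0,-0.002,0.066,-0.091,0,0.4],[0,0,-0.002,0.066,-0.091,0,0.4],[0,0,-0.002,0.066,-0.091,0,0.4],[0,0,-0.002,0.066,-0.091,0,0.4]]' ; python3 -m creep '[[0,0,-0.001,0.066,-0.091,0,0.4],[0,0,0,0,0,0,0.4]]'
python3 - <<'E'
from h import *
tinbar('scene')
E
```

```text
t: 11.95
tool_pos: [0.5955, -0.0731, 0.1452]
tcp_rot: [[0.013, -0.014, 1.0], [0.001, 1.0, 0.014], [-1.0, 0.001, 0.013]]
wrist_force: [0.1, 0.5, 0.6]
gripper_width: 0.605
t: 12.15
tool_pos: [0.6248, -0.1153, 0.1445]
tcp_rot: [[0.014, -0.003, 1.0], [0.0, 1.0, 0.003], [-1.0, 0.0, 0.014]]
wrist_force: [-0.6, 0.5, 0.3]
gripper_width: 0.6
tin 985 c [ 0.6624 -0.1105] 360.5 48.4 a -2.43 x 0.4822 0.8418 y [-0.125  -0.1068 -0.0918] z 0.033
bar few 0
```

```bash
python3 -m creep '[[0,0.002,0,-0.02,0.02,-0.05,0.4],[0,0,0,0,0,-0.1,0.4],[0,0,0,0,0,-0.1,0.4],[0,0,0,0,0,-0.03,0.4],[0,0,0,0,0,0,0.4]]'
```

```text
t: 12.7
tool_pos: [0.6086, -0.0968, 0.0249]
tcp_rot: [[-0.007, -0.01, 1.0], [0.004, 1.0, 0.01], [-1.0, 0.004, -0.007]]
wrist_force: [-0.5, 0.6, 1.4]
gripper_width: 0.598
```

```bash
python3 -m creep '[[0,-0.001,0,0.015,-0.025,0.003,0.4]]'; python3 -m creep '[[0,0,0,0,0,0,0.4]]'
```

```text
t: 12.8
tool_pos: [0.6136, -0.105, 0.0258]
tcp_rot: [[-0.002, -0.013, 1.0], [0.005, 1.0, 0.013], [-1.0, 0.005, -0.002]]
wrist_force: [-0.2, -0.1, 0.6]
gripper_width: 0.598
t: 12.9
tool_pos: [0.6152, -0.1061, 0.0277]
tcp_rot: [[0.001, -0.013, 1.0], [0.004, 1.0, 0.013], [-1.0, 0.004, 0.001]]
wrist_force: [-0.2, -0.5, 0.4]
gripper_width: 0.601
```

```bash
python3 -m creep '[[0,0,0,0,0,0,0.85],[0,0,0,0,0,0,0.85],[0,0,0,0,0,0,0.85],[0,0,0,0,0,0,0.85]]' 60;  python3 -m creep '[[0,0,0,0,0,0.05,0.85],[0,0,0,0,0,0.05,0.85],[0,0,0,0,0,0.035,0.85]]'
```

```text
t: 13.3
tool_pos: [0.6184, -0.1075, 0.0327]
tcp_rot: [[0.009, -0.012, 1.0], [0.001, 1.0, 0.012], [-1.0, 0.001, 0.009]]
wrist_force: [1.1, 0.8, -2.8]
gripper_width: 0.337
t: 13.6
tool_pos: [0.6148, -0.1064, 0.0839]
tcp_rot: [[0.0, -0.012, 1.0], [0.004, 1.0, 0.012], [-1.0, 0.004, 0.0]]
wrist_force: [-0.3, -0.1, -3.1]
gripper_width: 0.335
```

```bash
python3 -m creep '[[0,-0.015,0,0,0,0.002,0.85],[0,-0.015,0,0,0,0.002,0.85],[0,-0.015,0,0,0,0.002,0.85],[0,-0.012,0,0,0,0.002,0.85],[0,0,0,0,0,0,0.85]]'
```

```text
t: 14.1
tool_pos: [0.6153, -0.1063, 0.0894]
tcp_rot: [[0.364, -0.012, 0.931], [0.002, 1.0, 0.012], [-0.931, -0.002, 0.364]]
wrist_force: [0.2, -0.1, -2.7]
gripper_width: 0.337
```

```bash
python3 -m creep '[[0,-0.013,0,0,0,0.016,0.85],[0,-0.014,0,0,0,0.019,0.85],[0,-0.014,0,0,0,0.019,0.85],[0,-0.014,0,0,0,0.019,0.85],[0,0,0,0,0,0,0.85]]'
python3 - <<'E'
from h import *
s=snap('scene','b2.png')
cv2.imwrite('pics/b2c.png',cv2.resize(s['frame'][110:230,200:380],None,fx=4.4,fy=4.4,interpolation=cv2.INTER_CUBIC))
E
```

```text
t: 14.6
tool_pos: [0.6168, -0.1052, 0.1209]
tcp_rot: [[0.662, -0.01, 0.75], [0.006, 1.0, 0.008], [-0.75, -0.001, 0.662]]
wrist_force: [0.0, 0.7, -2.8]
gripper_width: 0.334
```

View pics/b2c.png

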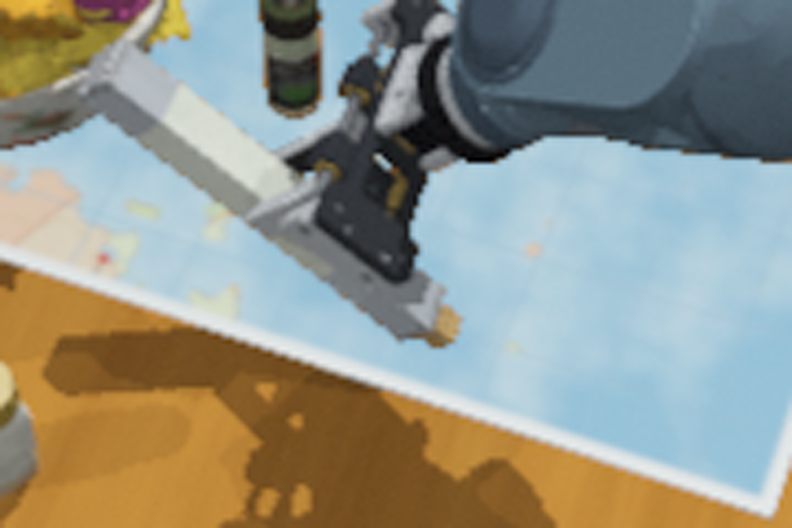

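The bar shows about 15–20 mm at crop (445,325). I'll raise a little so it comes out further.

```bash
python3 -m creep '[[0,0,0,0,0,0.015,0.85],[0,0,0,0,0,0.005,0.85],[0,0,0,0,0,0,0.85]]'
python3 - <<'E'
from h import *
s=snap('scene','b3.png')
cv2.imwrite('pics/b3c.png',cv2.resize(s['frame'][110:230,200:380],None,fx=4.4,fy=4.4,interpolation=cv2.INTER_CUBIC))
E
```

```text
t: 14.95
tool_pos: [0.6192, -0.1055, 0.1307]
tcp_rot: [[0.659, -0.025, 0.752], [0.007, 1.0, 0.027], [-0.752, -0.013, 0.659]]
wrist_force: [-0.1, 0.0, -3.3]
gripper_width: 0.334
```

View pics/b3c.png

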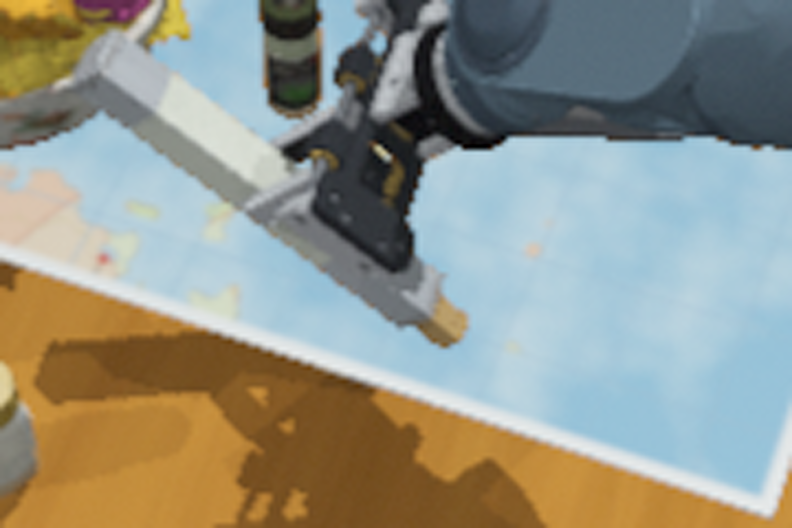

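```bash
python3 -m creep '[[0,0.016,0,0,0,-0.03,0.85],[0,0.016,0,0,0,-0.032,0.85],[0,0.016,0,0,0,-0.032,0.85],[0,0.016,0,0,0,-0.032,0.85]]'
```

```text
t: 15.4
tool_pos: [0.618, -0.1062, 0.0791]
tcp_rot: [[0.296, -0.028, 0.955], [0.003, 1.0, 0.029], [-0.955, -0.006, 0.296]]
wrist_force: [1.5, 0.7, -2.1]
gripper_width: 0.335
```

```bash
python3 -m creep '[[0,0.012,0,0,0,-0.032,0.85],[0,0.012,0,0,0,-0.032,0.85],[0,0.01,0,0,0,-0.024,0.85]]'
```

```text
t: 15.7
tool_pos: [0.62, -0.1069, 0.0432]
tcp_rot: [[0.078, -0.031, 0.996], [-0.001, 0.999, 0.032], [-0.997, -0.003, 0.078]]
wrist_force: [-0.1, 0.9, -2.5]
gripper_width: 0.341
```

```bash
python3 -m creep '[[0,0.009,0,0,0,-0.018,0.85],[0,0.003,0,0,0,-0.01,0.85]]'; python3 -m creep '[[0,0,0,0,0,-0.006,0.85]]'
```

```text
t: 15.9
tool_pos: [0.6213, -0.1071, 0.0322]
tcp_rot: [[-0.002, -0.033, 0.999], [-0.002, 0.999, 0.033], [-1.0, -0.001, -0.002]]
wrist_force: [-11.9, 3.0, 25.6]
gripper_width: 0.337
t: 16.0
tool_pos: [0.6226, -0.1074, 0.0322]
tcp_rot: [[-0.003, -0.034, 0.999], [-0.002, 0.999, 0.034], [-1.0, -0.002, -0.003]]
wrist_force: [-10.9, 1.5, 20.2]
gripper_width: 0.338
```

```bash
python3 -m creep '[[0,0,0,0,0,0,0.6],[0,0,0,0,0,0,0.45],[0,0,0,0,0,0.1,0.4],[0,0,0,0,0,0.1,0.4],[0,0,0,0,0,0.1,0.4]]';python3 - <<'E'
from h import *
tinbar('scene')
s=snap('scene','b4.png')
cv2.imwrite('pics/b4c.png',cv2.resize(s['frame'][110:230,200:380],None,fx=4.4,fy=4.4,interpolation=cv2.INTER_CUBIC))
E
```

```text
t: 16.5
tool_pos: [0.6196, -0.1065, 0.1499]
tcp_rot: [[-0.011, -0.036, 0.999], [0.001, 0.999, 0.036], [-1.0, 0.001, -0.011]]
wrist_force: [0.6, -0.6, 0.3]
gripper_width: 0.599
tin 976 c [ 0.6461 -0.11  ] 391.9 51.5 a -1.92 x 0.4497 0.8413 y [-0.1264 -0.1078 -0.09  ] z 0.0329
bar 86 c [ 0.4671 -0.1096] 38.1 21.3 a -0.95 x 0.4481 0.486 y [-0.12   -0.1095 -0.1004] z 0.0236
```

View pics/b4c.png

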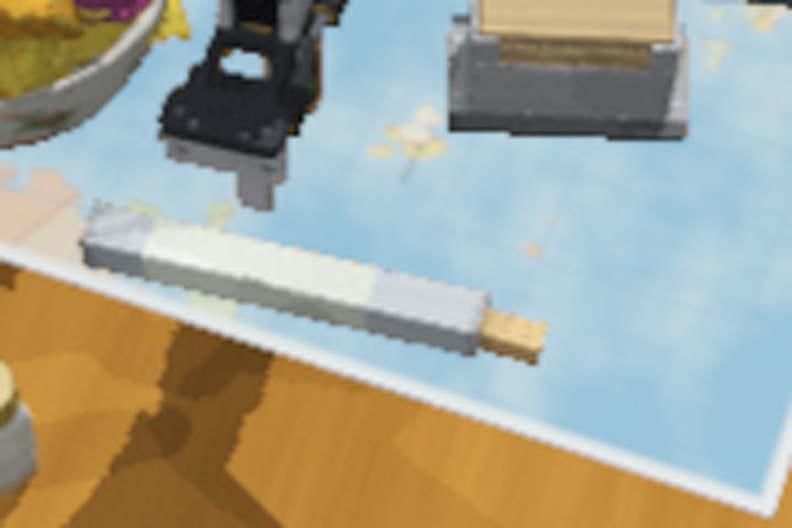

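Bar 2 stands out flat at crop (512,338), its exposed part from x=0.448 to 0.486.

```bash
python3 -m creep '[[0,-0.002,0,-0.1,0,0,0.4],[0,0,0,-0.1,0,0,0.4],[0,0,0,-0.1,0,0,0.4],[0,0,0,-0.07,-0.008,-0.03,0.4],[0,0,0,0,0,-0.08,0.4]]'
```

```text
t: 17.1
tool_pos: [0.4749, -0.1127, 0.1134]
tcp_rot: [[0.026, -0.038, 0.999], [-0.01, 0.999, 0.038], [-1.0, -0.011, 0.026]]
wrist_force: [0.6, -0.1, 0.3]
gripper_width: 0.598
```

```bash
python3 -m creep '[[0.002,0.003,0,-0.025,0.008,0,0.4],[0,0,0,0,0,-0.1,0.4],[0,0,0,0,0,-0.09,0.4],[0,0,0,0,0,0,0.4]]'; python3 -m creep '[[0,0,0,0,0,0,0.4]]'
```

```text
t: 17.5
tool_pos: [0.4621, -0.1086, 0.0349]
tcp_rot: [[0.002, -0.038, 0.999], [0.005, 0.999, 0.038], [-1.0, 0.005, 0.002]]
wrist_force: [-0.5, -0.1, -0.5]
gripper_width: 0.601
t: 17.6
tool_pos: [0.4628, -0.1089, 0.036]
tcp_rot: [[0.002, -0.038, 0.999], [0.005, 0.999, 0.038], [-1.0, 0.005, 0.003]]
wrist_force: [0.5, -0.2, 0.2]
gripper_width: 0.603
```

```bash
python3 -m creep '[[0,0,0,0,0,-0.024,0.4],[0,0,0,0,0,-0.004,0.7],[0,0,0,0,0,0,0.85],[0,0,0,0,0,0,0.85],[0,0,0,0,0,0,0.85]]' 20;  python3 -m creep '[[0,0,0,0,0,0,0.85]]'
```

```text
t: 18.1
tool_pos: [0.4672, -0.1107, 0.0301]
tcp_rot: [[0.011, -0.039, 0.999], [0.001, 0.999, 0.039], [-1.0, 0.0, 0.011]]
wrist_force: [-1.1, -0.3, -0.3]
gripper_width: 0.298
t: 18.2
tool_pos: [0.4675, -0.1109, 0.0305]
tcp_rot: [[0.012, -0.039, 0.999], [0.001, 0.999, 0.039], [-1.0, 0.0, 0.012]]
wrist_force: [-0.3, 0.0, -0.1]
gripper_width: 0.219
```

```bash
python3 -m creep '[[0,0,0,-0.04,-0.001,0,0.85],[0,0,0,-0.05,-0.001,0,0.85],[0,0,0,-0.05,-0.001,0.002,0.85],[0,0,0,-0.04,0,0.01,0.85],[0,0,0,-0.01,0,0.05,0.85]]'; python3 -m creep '[[0,0,0,0,0,0.1,0.85],[0,0,0,0,0,0.1,0.85],[0,0,0,0,0,0,0.85]]'
python3 - <<'E'
from h import *
s=snap('top','b5.png'); boxes(s)
snap('wrist','b5w.png')
E
```

```text
t: 18.7
tool_pos: [0.3876, -0.1108, 0.0538]
tcp_rot: [[0.008, -0.04, 0.999], [0.003, 0.999, 0.04], [-1.0, 0.003, 0.008]]
wrist_force: [0.2, -0.2, -0.3]
gripper_width: 0.221
t: 19.0
tool_pos: [0.3866, -0.1107, 0.1379]
tcp_rot: [[0.009, -0.039, 0.999], [0.003, 0.999, 0.039], [-1.0, 0.002, 0.009]]
wrist_force: [0.4, 0.1, -0.8]
gripper_width: 0.22
px [197. 227.] n 327 c [0.5001 0.2622] L 127.8 66.8 ang 0.4 z 0.0348 col [181. 180. 183.]
px [254. 235.] n 297 c [0.4807 0.1124] L 128.0 66.3 ang 4.4 z 0.0351 col [156. 157. 163.]
px [134. 242.] n 369 c [0.4564 0.4226] L 127.9 67.8 ang -0.7 z 0.0345 col [173. 172. 175.]
px [197. 295.] n 341 c [0.3281 0.2494] L 127.9 65.9 ang 3.6 z 0.0348 col [118.  46.  92.]
```

View pics/b5w.png

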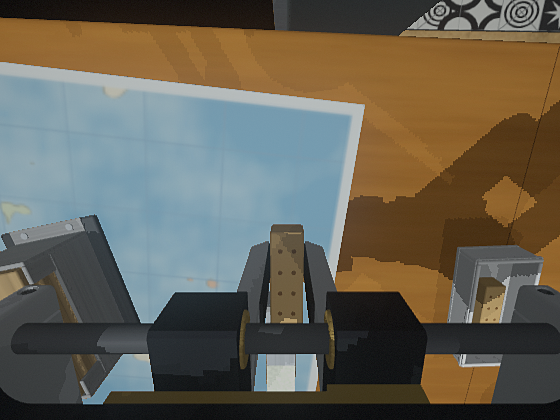

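Bar 2 is held at (285,275), and the first box at (490,305) has its bar. I'll take this one to the middle box.

```bash
python3 -m creep '[[0,0,0,0.03,0.113,0,0.85],[0,0,-0.001,0.03,0.113,0,0.85],[0,0,-0.001,0.03,0.113,0,0.85],[0,0,-0.001,0.03,0.113,0,0.85],[0,0,-0.001,0.03,0.113,0,0.85]]';python3 -m creep '[[0,0,-0.001,0.03,0.113,0,0.85],[0,0,0,0.03,0.113,0,0.85],[0,0,0,0.03,0.1,0,0.85],[0,0,0,0,0,0,0.85],[0,0,0,0,0,0,0.85]]'
```

```text
t: 19.6
tool_pos: [0.44, 0.1199, 0.1257]
tcp_rot: [[-0.009, 0.003, 1.0], [0.008, 1.0, -0.003], [-1.0, 0.008, -0.009]]
wrist_force: [0.6, -0.6, -0.4]
gripper_width: 0.223
t: 20.1
tool_pos: [0.47, 0.2598, 0.1137]
tcp_rot: [[-0.028, 0.001, 1.0], [0.003, 1.0, -0.001], [-1.0, 0.003, -0.028]]
wrist_force: [-0.1, -0.8, -0.2]
gripper_width: 0.224
```

```bash
python3 -m creep '[[0,-0.004,0,0.02,0.005,0,0.85],[0,0,0,0,0,-0.09,0.85],[0,0,0,0,0,-0.06,0.85],[0,0,0,0,0,0,0.85],[0,0,0,0,0,0,0.85]]'
```

```text
t: 20.6
tool_pos: [0.478, 0.2565, 0.0502]
tcp_rot: [[-0.001, 0.008, 1.0], [0.002, 1.0, -0.008], [-1.0, 0.002, -0.001]]
wrist_force: [0.7, -0.1, 0.2]
gripper_width: 0.223
```

```bash
python3 -m creep '[[0,0,0.001,0.002,0.016,-0.022,0.85],[0,0,0,0,0.003,-0.022,0.85]]'; python3 -m creep '[[0,0,0,0,0,0,0.85]]'
```

```text
t: 20.8
tool_pos: [0.4813, 0.2642, 0.0348]
tcp_rot: [[0.005, 0.003, 1.0], [0.003, 1.0, -0.003], [-1.0, 0.003, 0.005]]
wrist_force: [-0.7, -0.1, -0.7]
gripper_width: 0.221
t: 20.9
tool_pos: [0.4809, 0.2642, 0.0341]
tcp_rot: [[0.004, 0.003, 1.0], [0.003, 1.0, -0.003], [-1.0, 0.003, 0.004]]
wrist_force: [-0.4, 0.7, -1.0]
gripper_width: 0.222
```

```bash
python3 -m creep '[[0,0,0,0,-0.003,-0.006,0.85],[0,0,0,0,0,0,0.7],[0,0,0,0,0,0,0.7],[0,0,0,0,0,0,0.7]]';python3 -m creep '[[0,0,0,0,0,0.08,0.7],[0,0,0,0,0,0.12,0.7],[0,0,0,0,0,0.06,0.7]]'
python3 - <<'E'
from h import *
s=snap('scene','b6.png')
cv2.imwrite('pics/b6c.png',cv2.resize(s['frame'][200:340,200:380],None,fx=4,fy=4,interpolation=cv2.INTER_CUBIC))
E
```

```text
t: 21.3
tool_pos: [0.4822, 0.2636, 0.0331]
tcp_rot: [[0.007, 0.002, 1.0], [0.004, 1.0, -0.003], [-1.0, 0.004, 0.007]]
wrist_force: [-0.0, -0.3, 0.6]
gripper_width: 0.303
t: 21.6
tool_pos: [0.4781, 0.2621, 0.1355]
tcp_rot: [[-0.003, 0.003, 1.0], [0.001, 1.0, -0.003], [-1.0, 0.0, -0.003]]
wrist_force: [0.1, -0.6, 0.4]
gripper_width: 0.297
```

View pics/b6c.png

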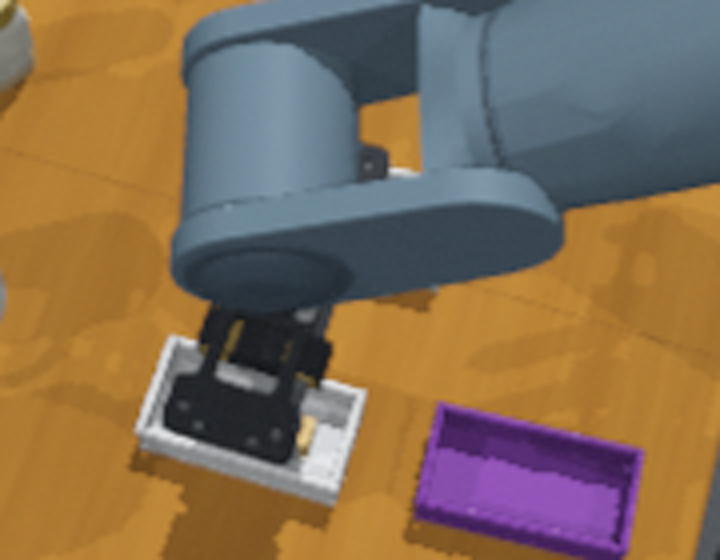

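```bash
python3 -m creep '[[0,0,0,0.044,-0.113,0.005,0.5],[0,0,0,0.044,-0.113,0,0.4],[0,0,0,0.044,-0.113,0,0.4],[0,0,0,0.044,-0.113,0,0.4],[0,0,0,0.044,-0.113,0,0.4]]' ; python3 -m creep '[[0,0,0,0.044,-0.113,0,0.4],[0,0,0,0.044,-0.113,0,0.4],[0,0,0,0.04,-0.09,0,0.4],[0,0,0,0,0,0,0.4],[0,0,0,0,0,0,0.4]]'
python3 - <<'E'
from h import *
s=snap('scene','c1.png')
tinbar('scene')
W=pts(s);f=s['frame'].astype(int)
for x in (0.5,0.52,0.54,0.69,0.71,0.73):
    m=(abs(W[...,0]-x)<0.006)&(abs(W[...,1]+0.108)<0.03)&(W[...,2]>0.028)&(W[...,2]<0.04)
    print(x,m.sum(),np.percentile(W[m][:,1],[5,50,95]).round(4))
E
```

```text
t: 22.15
tool_pos: [0.5681, 0.0347, 0.1413]
tcp_rot: [[0.006, -0.01, 1.0], [0.004, 1.0, 0.01], [-1.0, 0.004, 0.006]]
wrist_force: [-0.3, 0.3, 0.6]
gripper_width: 0.6
t: 22.65
tool_pos: [0.62, -0.1026, 0.1371]
tcp_rot: [[0.004, -0.002, 1.0], [0.004, 1.0, 0.002], [-1.0, 0.004, 0.004]]
wrist_force: [-0.0, 0.2, -1.2]
gripper_width: 0.601
tin 980 c [ 0.6585 -0.1105] 361.8 49.9 a -1.78 x 0.478 0.8387 y [-0.1255 -0.1071 -0.0899] z 0.0331
bar few 0
0.5 43 [-0.1268 -0.1127 -0.097 ]
0.52 41 [-0.1259 -0.1112 -0.0957]
0.54 42 [-0.126  -0.1087 -0.0954]
0.69 43 [-0.1215 -0.1037 -0.0904]
0.71 41 [-0.1194 -0.1022 -0.0896]
0.73 42 [-0.1208 -0.1044 -0.0899]
```

```bash
python3 -m creep '[[0,0,0.006,0,-0.013,-0.04,0.4],[0,0,0,0,0,-0.09,0.4],[0,0,0,0,0,-0.09,0.4],[0,0,0,0,0,-0.03,0.4],[0,0,0,0,0,0,0.4]]';  python3 -m creep '[[0,0,0,0,0,0,0.4]]'
```

```text
t: 23.25
tool_pos: [0.6192, -0.0994, 0.0365]
tcp_rot: [[0.007, -0.052, 0.999], [0.003, 0.999, 0.052], [-1.0, 0.003, 0.007]]
wrist_force: [-0.2, 0.1, 0.3]
gripper_width: 0.602
t: 23.35
tool_pos: [0.6195, -0.0987, 0.0372]
tcp_rot: [[0.007, -0.053, 0.999], [0.003, 0.999, 0.053], [-1.0, 0.003, 0.007]]
wrist_force: [-0.4, 0.0, 0.2]
gripper_width: 0.601
```

```bash
python3 -m creep '[[0,0,-0.003,0,-0.021,-0.024,0.4],[0,0,0,0,-0.003,-0.006,0.4]]';  python3 -m creep '[[0,0,0,0,0,0,0.4]]'
```

```text
t: 23.55
tool_pos: [0.6216, -0.1088, 0.028]
tcp_rot: [[0.013, -0.034, 0.999], [0.001, 0.999, 0.034], [-1.0, 0.001, 0.013]]
wrist_force: [0.4, 0.4, -0.3]
gripper_width: 0.602
t: 23.65
tool_pos: [0.6222, -0.1094, 0.0286]
tcp_rot: [[0.014, -0.034, 0.999], [0.001, 0.999, 0.034], [-1.0, 0.0, 0.014]]
wrist_force: [-0.1, 0.8, 0.2]
gripper_width: 0.6
```

```bash
python3 -m creep '[[0,0.002,0,0,0,-0.005,0.85],[0,0,0,0,0,-0.002,0.85],[0,0,0,0,0,-0.002,0.85],[0,0,0,0,0,0,0.85]]' 60;  python3 -m creep '[[0,0,0,0,0,0.05,0.85],[0,0,0,0,0,0.05,0.85],[0,0,0,0,0,0.03,0.85]]'
```

```text
t: 24.05
tool_pos: [0.6232, -0.11, 0.0263]
tcp_rot: [[0.003, -0.033, 0.999], [0.0, 0.999, 0.033], [-1.0, 0.0, 0.003]]
wrist_force: [0.1, 1.6, -0.9]
gripper_width: 0.338
t: 24.35
tool_pos: [0.6197, -0.1087, 0.0753]
tcp_rot: [[-0.006, -0.033, 0.999], [0.003, 0.999, 0.033], [-1.0, 0.003, -0.006]]
wrist_force: [1.0, 0.5, -1.5]
gripper_width: 0.333
```

```bash
python3 -m creep '[[0,-0.015,0,0,0,0.003,0.85],[0,-0.015,0,0,0,0.003,0.85],[0,-0.015,0,0,0,0.003,0.85],[0,-0.012,0,0,0,0.002,0.85],[0,0,0,0,0,0,0.85]]'
```

```text
t: 24.85
tool_pos: [0.6197, -0.1086, 0.0807]
tcp_rot: [[0.358, -0.032, 0.933], [0.001, 0.999, 0.034], [-0.934, -0.011, 0.357]]
wrist_force: [-0.9, 0.8, -1.6]
gripper_width: 0.337
```

```bash
python3 -m creep '[[0,-0.012,0,0,0,0.03,0.85],[0,-0.014,0,0,0,0.028,0.85],[0,-0.014,0,0,0,0.028,0.85],[0,-0.014,0,0,0,0.026,0.85],[0,0,0,0,0,0,0.85]]'
python3 - <<'E'
from h import *
s=snap('scene','c2.png')
cv2.imwrite('pics/c2c.png',cv2.resize(s['frame'][110:230,200:380],None,fx=4.4,fy=4.4,interpolation=cv2.INTER_CUBIC))
E
```

```text
t: 25.35
tool_pos: [0.6204, -0.1076, 0.1264]
tcp_rot: [[0.651, -0.031, 0.759], [0.005, 0.999, 0.036], [-0.759, -0.019, 0.65]]
wrist_force: [-0.8, 0.5, -2.5]
gripper_width: 0.34
```

View pics/c2c.png

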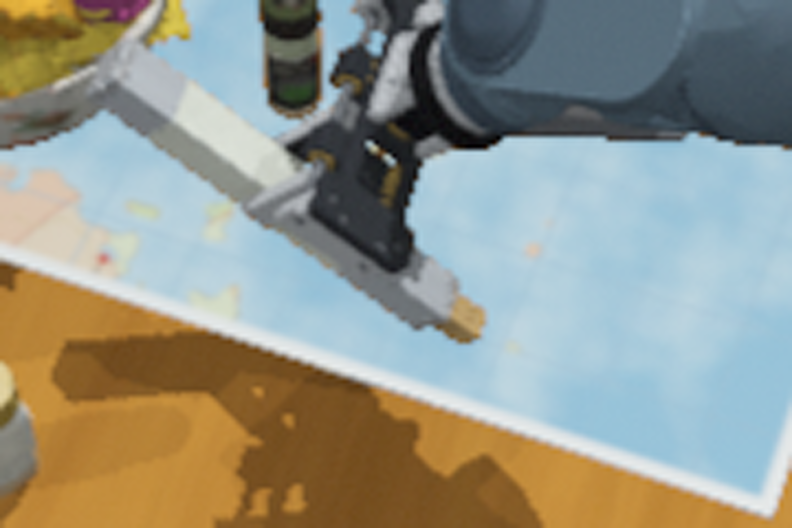

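Bar 3 shows at crop (465,320), so I'll lay the tin down.

```bash
python3 -m creep '[[0,0.016,0,0,0,-0.03,0.85],[0,0.016,0,0,0,-0.033,0.85],[0,0.016,0,0,0,-0.034,0.85],[0,0.016,0,0,0,-0.034,0.85]]'
```

```text
t: 25.8
tool_pos: [0.6208, -0.1101, 0.0731]
tcp_rot: [[0.276, -0.032, 0.96], [-0.003, 0.999, 0.034], [-0.961, -0.012, 0.276]]
wrist_force: [-0.9, 0.0, -2.2]
gripper_width: 0.336
```

```bash
python3 -m creep '[[0,0.012,0,0,0,-0.031,0.85],[0,0.012,0,0,0,-0.031,0.85],[0,0.009,0,0,0,-0.022,0.85]]'
```

```text
t: 26.1
tool_pos: [0.6239, -0.1126, 0.0386]
tcp_rot: [[0.057, -0.031, 0.998], [-0.014, 0.999, 0.031], [-0.998, -0.016, 0.057]]
wrist_force: [0.0, -0.1, -1.8]
gripper_width: 0.336
```

```bash
python3 -m creep '[[0.002,0.006,0,0,0,-0.02,0.85],[0,0.002,0,0,0,-0.012,0.85]]'; python3 -m creep '[[0,0,0,0,0,-0.003,0.85]]'
```

```text
t: 26.3
tool_pos: [0.626, -0.114, 0.0261]
tcp_rot: [[-0.002, -0.029, 1.0], [-0.007, 1.0, 0.029], [-1.0, -0.007, -0.002]]
wrist_force: [-14.4, 3.6, 32.2]
gripper_width: 0.334
t: 26.4
tool_pos: [0.6276, -0.1147, 0.0262]
tcp_rot: [[-0.003, -0.028, 1.0], [-0.01, 1.0, 0.028], [-1.0, -0.01, -0.003]]
wrist_force: [-4.5, 2.2, 8.5]
gripper_width: 0.333
```

```bash
python3 -m creep '[[0,0,0,0,0,0,0.6],[0,0,0,0,0,0,0.45],[0,0,0,0,0,0.1,0.4],[0,0,0,0,0,0.1,0.4],[0,0,0,0,0,0.1,0.4]]';python3 - <<'E'
from h import *
tinbar('scene')
s=snap('scene','c4.png')
cv2.imwrite('pics/c4c.png',cv2.resize(s['frame'][110:230,200:380],None,fx=4.4,fy=4.4,interpolation=cv2.INTER_CUBIC))
E
```

```text
t: 26.9
tool_pos: [0.6246, -0.1151, 0.1431]
tcp_rot: [[-0.018, -0.024, 1.0], [-0.015, 1.0, 0.024], [-1.0, -0.015, -0.018]]
wrist_force: [0.5, -0.2, -0.9]
gripper_width: 0.595
tin 981 c [ 0.647  -0.1177] 392.7 45.4 a -0.59 x 0.4506 0.8432 y [-0.1336 -0.1148 -0.0979] z 0.033
bar 72 c [ 0.4677 -0.12  ] 32.3 22.6 a 5.85 x 0.4507 0.4836 y [-0.1299 -0.1181 -0.1104] z 0.0252
```

View pics/c4c.png

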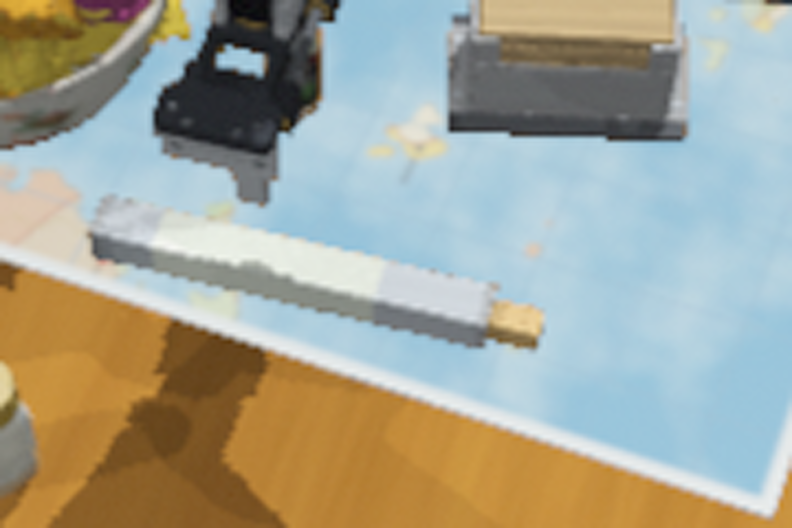

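```bash
python3 -m creep '[[0.002,-0.003,0,-0.1,0,0,0.4],[0,0,0,-0.1,0,0,0.4],[0,0,0,-0.1,0,0,0.4],[0,0,0,-0.085,-0.01,-0.03,0.4],[0,0,0,0,0,-0.08,0.4]]'
```

```text
t: 27.5
tool_pos: [0.4738, -0.1234, 0.1073]
tcp_rot: [[0.022, -0.022, 1.0], [-0.018, 1.0, 0.022], [-1.0, -0.018, 0.021]]
wrist_force: [0.5, -0.7, -0.2]
gripper_width: 0.602
```

```bash
python3 -m creep '[[0.003,0.003,0,-0.02,0.008,0,0.4],[0,0,0,0,0,-0.1,0.4],[0,0,0,0,0,-0.08,0.4],[0,0,0,0,0,0,0.4],[0,0,0,0,0,0,0.4]]'
```

```text
t: 28.0
tool_pos: [0.4643, -0.1204, 0.0342]
tcp_rot: [[-0.004, -0.02, 1.0], [0.002, 1.0, 0.02], [-1.0, 0.002, -0.004]]
wrist_force: [-0.6, 0.5, 1.0]
gripper_width: 0.599
```

```bash
python3 -m creep '[[0,0,0,0,0,-0.018,0.4],[0,0,0,0,0,-0.004,0.7],[0,0,0,0,0,-0.001,0.85],[0,0,0,0,0,-0.001,0.85],[0,0,0,0,0,0,0.85]]' 20;  python3 -m creep '[[0,0,0,0,0,0,0.85]]'
```

```text
t: 28.5
tool_pos: [0.4685, -0.1224, 0.0296]
tcp_rot: [[0.003, -0.021, 1.0], [-0.002, 1.0, 0.021], [-1.0, -0.002, 0.003]]
wrist_force: [0.1, 0.2, -0.3]
gripper_width: 0.294
t: 28.6
tool_pos: [0.4686, -0.1224, 0.0299]
tcp_rot: [[0.004, -0.021, 1.0], [-0.002, 1.0, 0.021], [-1.0, -0.002, 0.004]]
wrist_force: [-0.3, -0.4, -1.0]
gripper_width: 0.222
```

```bash
python3 -m creep '[[0,0,0,-0.04,-0.001,0,0.85],[0,0,0,-0.05,-0.001,0,0.85],[0,0,0,-0.05,-0.001,0.002,0.85],[0,0,0,-0.04,0,0.01,0.85],[0,0,0,-0.01,0,0.05,0.85]]'; python3 -m creep '[[0,0,0,0,0,0.1,0.85],[0,0,0,0,0,0.1,0.85],[0,0,0,0,0,0,0.85]]'
python3 - <<'E'
from h import *
s=snap('top','c5.png'); boxes(s)
snap('wrist','c5w.png')
E
```

```text
t: 29.1
tool_pos: [0.389, -0.1224, 0.0535]
tcp_rot: [[0.0, -0.022, 1.0], [0.0, 1.0, 0.022], [-1.0, 0.0, 0.0]]
wrist_force: [-0.1, 0.0, 0.1]
gripper_width: 0.228
t: 29.4
tool_pos: [0.388, -0.1224, 0.1376]
tcp_rot: [[0.001, -0.021, 1.0], [-0.001, 1.0, 0.021], [-1.0, -0.001, 0.001]]
wrist_force: [-0.7, -0.4, -0.2]
gripper_width: 0.224
px [196. 227.] n 326 c [0.5003 0.2625] L 127.5 67.3 ang -0.1 z 0.0349 col [181. 180. 183.]
px [254. 235.] n 294 c [0.4811 0.1124] L 128.1 66.1 ang 4.3 z 0.0353 col [158. 159. 164.]
px [127. 261.] n 366 c [0.4072 0.4358] L 128.0 67.2 ang -1.3 z 0.0346 col [174. 173. 177.]
px [197. 295.] n 338 c [0.3281 0.2495] L 127.8 65.6 ang 3.8 z 0.035 col [119.  46.  93.]
```

View pics/c5w.png

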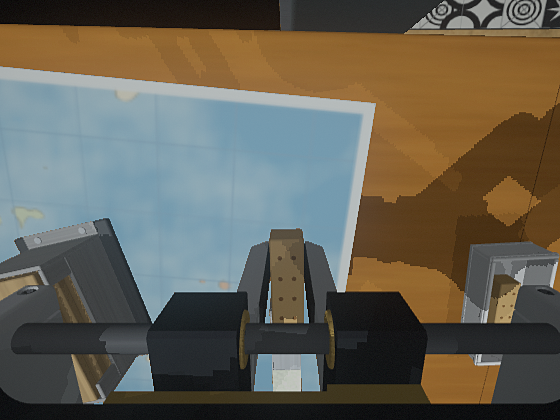

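View pics/c5.png

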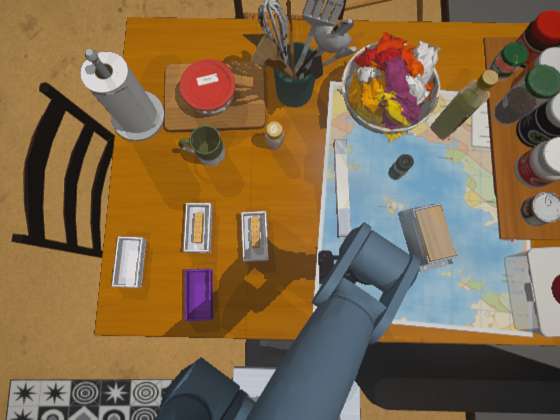

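The far-left box has been knocked to (127,261). The bars in the other two boxes are visible at (198,227) and (255,232). Bar 3 is held, so I'll place it in the moved box.

```bash
python3 -m creep '[[0,0,0,0.01,0.113,0,0.85],[0,0,-0.001,0.01,0.113,0,0.85],[0,0,-0.001,0,0.113,0,0.85],[0,0,-0.001,0,0.113,0,0.85],[0,0,-0.001,0,0.113,0,0.85]]';python3 -m creep '[[0,0,-0.001,0,0.113,0,0.85],[0,0,-0.001,0,0.113,0,0.85],[0,0,0,0,0.113,0,0.85],[0,0,0,0,0.113,0,0.85],[0,0,0,0,0.113,0,0.85]]'
```

```text
t: 30.0
tool_pos: [0.3885, 0.1085, 0.1258]
tcp_rot: [[-0.017, 0.02, 1.0], [0.006, 1.0, -0.02], [-1.0, 0.006, -0.017]]
wrist_force: [0.7, 0.4, -0.2]
gripper_width: 0.221
t: 30.5
tool_pos: [0.3799, 0.3426, 0.1151]
tcp_rot: [[-0.033, 0.032, 0.999], [0.0, 0.999, -0.032], [-0.999, -0.001, -0.033]]
wrist_force: [1.8, -0.0, 0.4]
gripper_width: 0.219
```

```bash
python3 -m creep '[[0,-0.003,0,0.01,0.11,0.01,0.85],[0,-0.002,0,0.01,0.11,0.01,0.85],[0,0,0,0,0,0,0.85],[0,0,0,0,0,0,0.85]]'
python3 - <<'E'
from h import *
boxes(snap('scene'))
E
```

```text
t: 30.9
tool_pos: [0.3817, 0.436, 0.1125]
tcp_rot: [[-0.014, 0.025, 1.0], [-0.009, 1.0, -0.025], [-1.0, -0.01, -0.013]]
wrist_force: [0.5, -0.5, -1.4]
gripper_width: 0.223
px [288. 252.] n 378 c [0.4795 0.1123] L 127.8 67.8 ang 4.8 z 0.035 col [176. 177. 178.]
px [259. 299.] n 321 c [0.4997 0.2617] L 128.9 67.2 ang 1.8 z 0.0354 col [181. 182. 183.]
px [263. 304.] n 73 c [0.4947 0.2625] L 47.1 19.6 ang 1.7 z 0.0275 col [129. 179. 205.]
px [317. 328.] n 60 c [0.3574 0.2821] L 56.1 6.7 ang 3.7 z 0.0346 col [148.  65. 114.]
px [256. 380.] n 150 c [0.4471 0.4345] L 66.1 46.9 ang 89.0 z 0.0354 col [183. 182. 181.]
```

```bash
python3 -m creep '[[0.001,-0.002,0,0.008,0.003,0,0.85],[0,0,0,0,0,-0.09,0.85],[0,0,0,0,0,-0.06,0.85],[0,0,0,0,0,0,0.85],[0,0,0,0,0,0,0.85]]'
```

```text
t: 31.45
tool_pos: [0.386, 0.4313, 0.05]
tcp_rot: [[-0.001, 0.032, 0.999], [-0.003, 0.999, -0.032], [-1.0, -0.003, -0.001]]
wrist_force: [-0.4, -0.9, 0.3]
gripper_width: 0.221
```

```bash
python3 -m creep '[[0,0,0.001,0,0.014,-0.022,0.85],[0,0,0,0,0.003,-0.022,0.85]]'; python3 -m creep '[[0,0,0,0,0,0,0.85]]'
```

```text
t: 31.65
tool_pos: [0.3882, 0.439, 0.0348]
tcp_rot: [[0.004, 0.027, 1.0], [0.0, 1.0, -0.027], [-1.0, 0.0, 0.004]]
wrist_force: [0.3, -0.1, 0.2]
gripper_width: 0.216
t: 31.75
tool_pos: [0.3879, 0.4389, 0.0341]
tcp_rot: [[0.003, 0.027, 1.0], [-0.0, 1.0, -0.027], [-1.0, -0.0, 0.003]]
wrist_force: [0.7, -0.1, -0.6]
gripper_width: 0.222
```

```bash
python3 -m creep '[[0,0,0,0,-0.007,-0.007,0.85],[0,0,0,0,0,0,0.7],[0,0,0,0,0,0,0.7],[0,0,0,0,0,0,0.7]]';python3 -m creep '[[0,0,0,0,0,0.08,0.7],[0,0,0,0,0,0.12,0.7],[0,0,0,0,-0.08,0.1,0.7],[0,0,0,0,-0.12,0.02,0.4],[0,0,0,0,-0.12,0,0.1]]'
```

```text
t: 32.15
tool_pos: [0.3886, 0.4367, 0.0323]
tcp_rot: [[0.005, 0.027, 1.0], [0.001, 1.0, -0.027], [-1.0, 0.001, 0.005]]
wrist_force: [0.0, -0.2, 0.3]
gripper_width: 0.298
t: 32.65
tool_pos: [0.3881, 0.3088, 0.165]
tcp_rot: [[0.008, 0.019, 1.0], [0.001, 1.0, -0.019], [-1.0, 0.001, 0.008]]
wrist_force: [0.2, -1.1, 0.3]
gripper_width: 0.429
```

```bash
cat >> h.py <<'E'
def lid():
  for n in ('top','scene'):
    s=snap(n); W=pts(s); f=s['frame'].astype(int)
    m=(W[...,2]>0.08)&(W[...,2]<0.093)&(abs(W[...,0]-0.489)<.09)&(abs(W[...,1]+.336)<.07)&(f[...,2]-f[...,0]>25)
    m=cv2.morphologyEx(m.astype(np.uint8),cv2.MORPH_OPEN,np.ones((3,3)))>0
    c,w,h,a=rect(W[m][:,:2]); print(n,m.sum(),c.round(4),round(w,1),round(h,1),round(a,2),np.median(W[m][:,2]).round(4), W[m][:,:2].mean(0).round(4))
E
python3 - <<'E'
from h import *
lid()
s=snap('top','d1.png'); boxes(s)
E
```

```text
top 1318 [ 0.4895 -0.3364] 127.2 65.8 13.86 0.0863 [ 0.4894 -0.3362]
scene 763 [ 0.4895 -0.3377] 125.4 73.1 14.13 0.0871 [ 0.4884 -0.3343]
px [198. 224.] n 290 c [0.5003 0.2627] L 127.4 67.0 ang 0.8 z 0.035 col [171. 169. 172.]
px [254. 235.] n 294 c [0.4811 0.1125] L 128.5 66.2 ang 4.4 z 0.0352 col [172. 173. 178.]
px [198. 298.] n 296 c [0.3279 0.2499] L 127.5 65.0 ang 4.1 z 0.0354 col [127.  48.  98.]
```

View pics/d1.png

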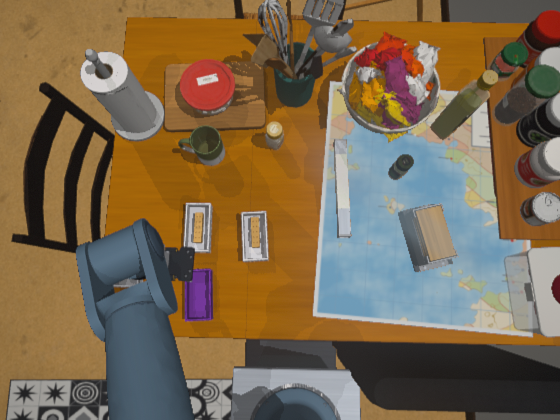

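The middle and right boxes hold their bars, and the third is hidden behind the arm. The top lid is at (0.489, -0.336), 13.9°.

```bash
python3 -m creep '[[0,0,0.003,0.018,-0.115,0.004,0],[0,0,0.003,0.018,-0.115,0.004,0],[0,0,0.003,0.018,-0.115,0.004,0],[0,0,0.003,0.018,-0.115,0.004,0],[0,0,0.003,0.018,-0.115,0.004,0]]';python3 -m creep '[[0,0,0.003,0.018,-0.115,0,0],[0,0,0.003,0.018,-0.115,0,0],[0,0,0.003,0.018,-0.115,0,0],[0,0,0.003,0.018,-0.115,0,0],[0,0,0.003,0.018,-0.115,0,0]]';python3 -m creep '[[0,0,0.003,0.018,-0.115,0,0],[0,0,0.003,0.018,-0.115,0,0],[0,0,0.003,0.018,-0.11,0,0],[0,0,0,0,0,0,0],[0,0,0,0,0,0,0]]'
```

```text
t: 33.3
tool_pos: [0.4242, 0.0784, 0.1727]
tcp_rot: [[0.008, -0.089, 0.996], [0.003, 0.996, 0.089], [-1.0, 0.003, 0.008]]
wrist_force: [0.7, -0.0, 0.2]
gripper_width: 0.982
t: 33.8
tool_pos: [0.4639, -0.1581, 0.1741]
tcp_rot: [[0.013, -0.192, 0.981], [0.005, 0.981, 0.192], [-1.0, 0.003, 0.013]]
wrist_force: [0.9, 1.4, -0.6]
gripper_width: 1.0
t: 34.3
tool_pos: [0.4903, -0.3031, 0.1728]
tcp_rot: [[0.014, -0.248, 0.969], [0.007, 0.969, 0.248], [-1.0, 0.003, 0.015]]
wrist_force: [1.0, 0.4, 0.1]
gripper_width: 1.0
```

```bash
python3 -m creep '[[0,0.002,-0.001,0,-0.075,0,0],[0,0,0,0,0,-0.04,0],[0,0,0,0,0,0,0],[0,0,0,0,0,0,0]]'
```

```text
t: 34.7
tool_pos: [0.4922, -0.3277, 0.1548]
tcp_rot: [[-0.0, -0.248, 0.969], [0.01, 0.969, 0.248], [-1.0, 0.01, 0.002]]
wrist_force: [0.4, 0.0, -0.1]
gripper_width: 0.997
```

```bash
python3 -m creep '[[-0.002,0,-0.001,-0.008,-0.021,0,0],[0,0,0,0,-0.002,-0.06,0],[0,0,0,0,0,-0.04,0],[0,0,0,0,0,0,0],[0,0,0,0,0,0,0]]'
```

```text
t: 35.2
tool_pos: [0.4898, -0.3351, 0.1163]
tcp_rot: [[0.002, -0.245, 0.97], [-0.008, 0.969, 0.245], [-1.0, -0.008, 0.0]]
wrist_force: [0.1, -0.1, 0.3]
gripper_width: 0.997
```

```bash
python3 -m creep '[[0.001,0,0,0,-0.002,-0.05,0]]'; python3 -m creep '[[0,0,0,0,0,0,0]]'
```

```text
t: 35.3
tool_pos: [0.4917, -0.3375, 0.0999]
tcp_rot: [[0.007, -0.246, 0.969], [-0.006, 0.969, 0.246], [-1.0, -0.008, 0.005]]
wrist_force: [-0.2, -0.1, -0.2]
gripper_width: 0.999
t: 35.4
tool_pos: [0.4907, -0.3365, 0.0985]
tcp_rot: [[0.005, -0.246, 0.969], [-0.004, 0.969, 0.246], [-1.0, -0.005, 0.004]]
wrist_force: [-0.1, -0.3, -0.7]
gripper_width: 1.001
```

```bash
python3 -m creep '[[0,0,0,0,0,-0.009,0],[0,0,0,0,0,0,0.15]]' 30; python3 -m creep '[[0,0,0,0,0,-0.001,0.4],[0,0,0,0,0,0,0.4],[0,0,0,0,0,0,0.4]]'
```

```text
t: 35.6
tool_pos: [0.4918, -0.3374, 0.0973]
tcp_rot: [[0.007, -0.246, 0.969], [-0.007, 0.969, 0.246], [-1.0, -0.008, 0.005]]
wrist_force: [0.2, 0.7, -0.5]
gripper_width: 0.944
t: 35.9
tool_pos: [0.4922, -0.3367, 0.0988]
tcp_rot: [[0.008, -0.245, 0.969], [-0.005, 0.969, 0.245], [-1.0, -0.007, 0.006]]
wrist_force: [-0.4, 3.0, 0.5]
gripper_width: 0.699
```

```bash
python3 -m creep '[[0,0,0,0,0,0.04,0.4],[0,0,0,0,0,0.06,0.4],[0,0,0,0,0,0.08,0.4],[0,0,0,0,0,0.05,0.4],[0,0,0,0,0,0,0.4]]' 40
python3 - <<'E'
from h import *
s=snap('scene','d2.png')
cv2.imwrite('pics/d2c.png',cv2.resize(s['frame'][60:180,220:400],None,fx=4.4,fy=4.4,interpolation=cv2.INTER_CUBIC))
E
```

```text
t: 36.4
tool_pos: [0.4907, -0.3349, 0.1921]
tcp_rot: [[0.005, -0.246, 0.969], [-0.002, 0.969, 0.246], [-1.0, -0.003, 0.004]]
wrist_force: [-0.3, -0.5, -1.2]
gripper_width: 0.695
```

View pics/d2c.png

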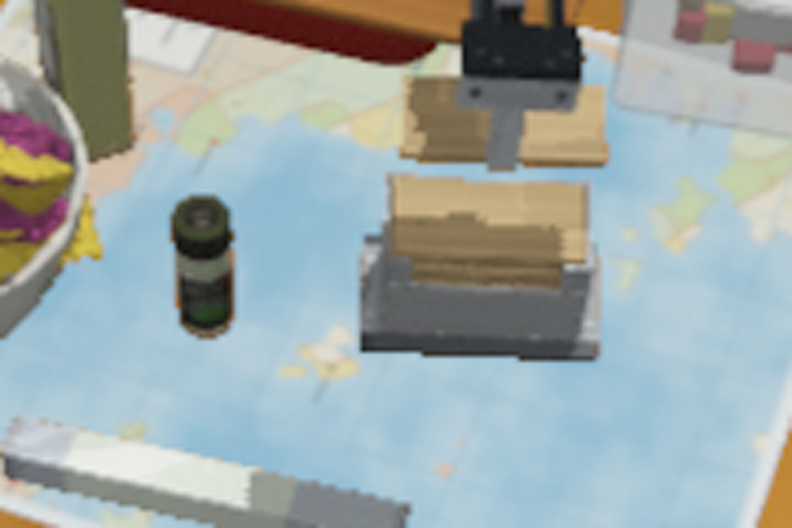

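The lid is held level at crop (500,125) and the next lid has risen behind it. I'm carrying this one to the nearest box.

```bash
python3 -m creep '[[0,0,-0.003,0,0.119,0,0.4],[0,0,-0.003,0,0.119,0,0.4],[0,0,-0.003,0,0.119,0,0.4],[0,0,-0.003,0,0.119,0,0.4],[0,0,-0.003,0,0.119,0,0.4]]';python3 -m creep '[[0,0,-0.003,0,0.119,0,0.4],[0,0,-0.003,0,0.119,0,0.4],[0,0,-0.003,0,0.119,0,0.4],[0,0,-0.003,0,0.119,0,0.4],[0,0,0,0,0,0,0.4]]';python3 -m creep '[[0,0,0,0,0,0,0.4]]';python3 - <<'E'
from h import *
boxes(snap('top'))
E
```

```text
t: 36.95
tool_pos: [0.4857, -0.0926, 0.1825]
tcp_rot: [[-0.005, -0.139, 0.99], [0.004, 0.99, 0.139], [-1.0, 0.004, -0.004]]
wrist_force: [1.7, -0.3, -0.5]
gripper_width: 0.693
t: 37.45
tool_pos: [0.4784, 0.1104, 0.1736]
tcp_rot: [[-0.017, -0.065, 0.998], [0.007, 0.998, 0.065], [-1.0, 0.008, -0.016]]
wrist_force: [-0.2, -0.9, -1.4]
gripper_width: 0.696
t: 37.55
tool_pos: [0.4773, 0.1112, 0.172]
tcp_rot: [[-0.019, -0.068, 0.998], [0.007, 0.998, 0.068], [-1.0, 0.008, -0.019]]
wrist_force: [-0.3, 0.3, -1.4]
gripper_width: 0.694
px [188. 227.] n 181 c [0.5001 0.277 ] L 127.0 42.1 ang -1.3 z 0.0351 col [134. 133. 135.]
px [128. 262.] n 356 c [0.4068 0.4344] L 127.3 67.6 ang -0.3 z 0.0347 col [174. 173. 176.]
px [187. 293.] n 165 c [0.3273 0.2683] L 127.3 36.4 ang -0.7 z 0.035 col [111.  43.  86.]
```

```bash
python3 -m creep '[[-0.001,-0.003,0.001,0.015,0.003,0,0.4],[0,0,0,0,0,-0.08,0.4],[0,0,0,0,0,-0.09,0.4],[0,0,0,0,0,0,0.4],[0,0,0,0,0,0,0.4]]'
```

```text
t: 38.1
tool_pos: [0.4864, 0.106, 0.1028]
tcp_rot: [[0.005, -0.064, 0.998], [-0.001, 0.998, 0.064], [-1.0, -0.001, 0.005]]
wrist_force: [0.5, -0.1, -0.9]
gripper_width: 0.694
```

```bash
python3 -m creep '[[0,0,0.002,-0.007,0.018,-0.04,0.4],[0,0,0,0,0.003,-0.01,0.4],[0,0,0,0,0,0,0.4]]'
python3 - <<'E'
from h import *
s=snap('scene','d3.png')
cv2.imwrite('pics/d3c.png',cv2.resize(s['frame'][200:320,220:400],None,fx=4.4,fy=4.4,interpolation=cv2.INTER_CUBIC))
W=pts(s);m=(W[...,2]>0.05)&(W[...,2]<0.09)&(abs(W[...,0]-.48)<.1)&(abs(W[...,1]-.11)<.06)&((s['frame'][...,2].astype(int)-s['frame'][...,0])>25)
c,w,h,a=rect(W[m][:,:2]);print(m.sum(),c,w,h,a,np.median(W[m][:,2]))
E
```

```text
t: 38.4
tool_pos: [0.4874, 0.1127, 0.0871]
tcp_rot: [[0.013, -0.074, 0.997], [-0.002, 0.997, 0.074], [-1.0, -0.003, 0.013]]
wrist_force: [-0.9, -0.3, 0.1]
gripper_width: 0.696
579 [0.48440372 0.11109184] 127.80084991455078 69.1067123413086 3.760218858718872 0.07501760158101348
```

View pics/d3c.png

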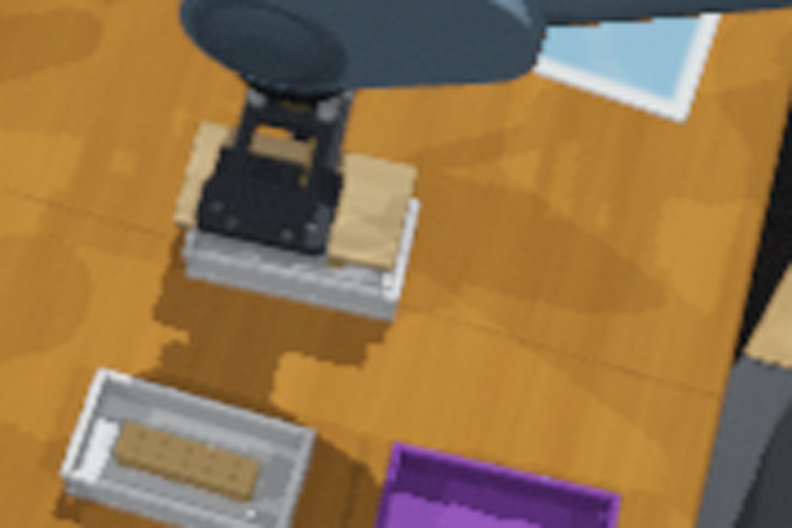

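```bash
python3 -m creep '[[0,0.002,0,-0.011,0.003,-0.01,0.4],[0,0,0,-0.002,0,-0.02,0.4],[0,0,0,0,0,-0.02,0.4]]'; python3 -m creep '[[0,0,0,0,0,0,0.4]]'
```

```text
t: 38.75
tool_pos: [0.4849, 0.1136, 0.0699]
tcp_rot: [[0.007, -0.073, 0.997], [-0.002, 0.997, 0.073], [-1.0, -0.002, 0.007]]
wrist_force: [0.2, -0.0, -1.4]
gripper_width: 0.693
t: 38.85
tool_pos: [0.4839, 0.1135, 0.0686]
tcp_rot: [[0.005, -0.073, 0.997], [-0.002, 0.997, 0.073], [-1.0, -0.002, 0.005]]
wrist_force: [0.5, -0.1, -1.0]
gripper_width: 0.694
```

```bash
python3 -m creep '[[0,0,0,-0.001,0,-0.014,0.4],[0,0,0,0,0,-0.012,0.4],[0,0,0,0,0,-0.006,0.4]]'; python3 -m creep '[[0,0,0,0,0,0,0.4]]'
```

```text
t: 39.15
tool_pos: [0.484, 0.1135, 0.0566]
tcp_rot: [[0.003, -0.074, 0.997], [-0.002, 0.997, 0.074], [-1.0, -0.003, 0.003]]
wrist_force: [-13.0, 0.6, 31.7]
gripper_width: 0.696
t: 39.25
tool_pos: [0.4843, 0.1136, 0.057]
tcp_rot: [[0.004, -0.074, 0.997], [-0.002, 0.997, 0.074], [-1.0, -0.003, 0.004]]
wrist_force: [0.9, 0.9, -0.1]
gripper_width: 0.699
```

Seated at the expected height. I'll release and check.

```bash
python3 -m creep '[[0,0,0,0,0,0,0],[0,0,0,0,0,0,0],[0,0,0,0,0,0,0],[0,0,0,0,0,0.08,0],[0,0,0,0,0,0.12,0]]'; python3 -m creep '[[0,0,0,0.01,-0.12,0.1,0],[0,0,0.003,0.01,-0.119,0.03,0],[0,0,0.003,0.01,-0.119,0,0],[0,0,0.003,0.01,-0.119,0,0],[0,0,0.003,0.01,-0.119,0,0]]'
python3 - <<'E'
from h import *
s=snap('top','d4.png')
boxes(s);print('lids');boxes(s,((0.3,0.6),(0.0,0.5)),(0.039,0.06))
s=snap('scene','d4s.png')
print('lids');boxes(s,((0.3,0.6),(0.0,0.5)),(0.039,0.06))
cv2.imwrite('pics/d4c.png',cv2.resize(s['frame'][220:400,200:380],None,fx=3.3,fy=3.3,interpolation=cv2.INTER_CUBIC))
E
```

```text
t: 39.75
tool_pos: [0.4788, 0.1134, 0.1315]
tcp_rot: [[-0.012, -0.073, 0.997], [-0.002, 0.997, 0.073], [-1.0, -0.002, -0.012]]
wrist_force: [0.6, 0.7, 0.2]
gripper_width: 0.998
t: 40.25
tool_pos: [0.5018, -0.1194, 0.1864]
tcp_rot: [[0.005, -0.163, 0.987], [-0.005, 0.987, 0.163], [-1.0, -0.006, 0.004]]
wrist_force: [0.4, 1.4, 0.1]
gripper_width: 0.997
px [197. 227.] n 326 c [0.4999 0.2625] L 127.1 66.9 ang 0.7 z 0.035 col [188. 187. 190.]
px [254. 235.] n 1081 c [0.4817 0.1123] L 130.1 66.2 ang 4.3 z 0.0437 col [ 71. 106. 131.]
px [128. 261.] n 362 c [0.4067 0.434 ] L 126.9 68.4 ang -0.0 z 0.0343 col [181. 181. 183.]
px [197. 295.] n 340 c [0.3282 0.2499] L 128.2 64.9 ang 4.2 z 0.0352 col [99. 41. 79.]
lids
px [254. 235.] n 1254 c [0.4824 0.1123] L 128.7 66.0 ang 4.2 z 0.0441 col [ 71. 106. 132.]
lids
px [288. 250.] n 1203 c [0.4812 0.112 ] L 128.4 68.8 ang 4.1 z 0.045 col [ 97. 131. 151.]
```

View pics/d4c.png

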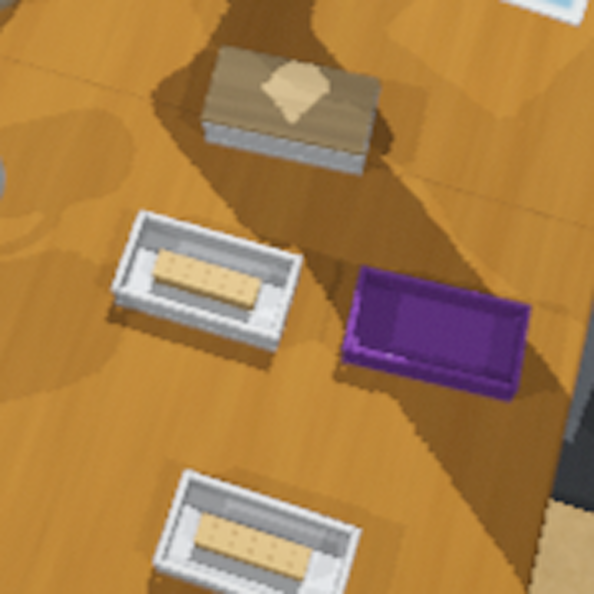

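The first lid is seated (plate top at z 0.044, centred within 1–2 mm), and the bars sit in the other two boxes at (205,278) and (250,545). Second lid next.

```bash
python3 -m creep '[[0,0,0.003,-0.004,-0.104,0,0],[0,0,0.003,-0.006,-0.104,0,0],[0,0,0.003,-0.006,-0.104,0,0],[0,0,0.002,-0.006,-0.104,0,0],[0,0,0.002,-0.006,-0.1,0,0]]'; python3 -m creep '[[0,0,0,0,0,0,0],[0,0,0,0,0,0,0]]'
python3 - <<'E'
from h import *
lid()
E
```

```text
t: 40.85
tool_pos: [0.4903, -0.3283, 0.1845]
tcp_rot: [[0.004, -0.245, 0.97], [-0.002, 0.97, 0.245], [-1.0, -0.002, 0.003]]
wrist_force: [0.4, 0.3, 0.2]
gripper_width: 0.999
t: 41.05
tool_pos: [0.4898, -0.3308, 0.1837]
tcp_rot: [[0.003, -0.24, 0.971], [-0.001, 0.971, 0.24], [-1.0, -0.002, 0.003]]
wrist_force: [0.1, 0.4, -0.4]
gripper_width: 0.998
top 40 [ 0.4677 -0.3142] 25.0 9.5 9.49 0.0869 [ 0.4673 -0.3146]
scene 741 [ 0.489  -0.3355] 125.1 71.1 13.55 0.0876 [ 0.4883 -0.3327]
```

```bash
python3 -m creep '[[0,0,0,0,-0.014,-0.03,0],[0,0,0,0,-0.003,-0.07,0],[0,0,0,0,0,-0.06,0],[0,0,0,0,0,0,0],[0,0,0,0,0,0,0]]'
```

```text
t: 41.65
tool_pos: [0.4914, -0.3318, 0.1167]
tcp_rot: [[0.004, -0.249, 0.969], [-0.001, 0.969, 0.249], [-1.0, -0.002, 0.003]]
wrist_force: [0.7, 0.4, -0.0]
gripper_width: 0.999
```

```bash
python3 -m creep '[[0,0,-0.001,-0.003,-0.011,-0.042,0],[0,0,0,0,-0.002,-0.011,0]]'; python3 -m creep '[[0,0,0,0,0,0,0]]'
```

```text
t: 41.85
tool_pos: [0.4912, -0.3374, 0.0962]
tcp_rot: [[0.006, -0.244, 0.97], [-0.004, 0.97, 0.244], [-1.0, -0.005, 0.005]]
wrist_force: [0.0, -0.0, 0.8]
gripper_width: 1.001
t: 41.95
tool_pos: [0.4912, -0.3376, 0.0959]
tcp_rot: [[0.006, -0.243, 0.97], [-0.004, 0.97, 0.243], [-1.0, -0.005, 0.005]]
wrist_force: [0.3, -0.5, -0.3]
gripper_width: 1.003
```

```bash
python3 -m creep '[[0,0,0,0,0,0,0.4],[0,0,0,0,0,-0.001,0.4],[0,0,0,0,0,0,0.4],[0,0,0,0,0,0,0.4]]' 40; python3 -m creep '[[0,0,0,0,0,0.04,0.4],[0,0,0,0,0,0.06,0.4],[0,0,0,0,0,0.08,0.4],[0,0,0,0,0,0.05,0.4],[0,0,0,0,0,0,0.4]]'
python3 - <<'E'
from h import *
s=snap('scene','e2.png')
cv2.imwrite('pics/e2c.png',cv2.resize(s['frame'][60:180,220:400],None,fx=4.4,fy=4.4,interpolation=cv2.INTER_CUBIC))
E
```

```text
t: 42.35
tool_pos: [0.4914, -0.337, 0.0965]
tcp_rot: [[0.006, -0.243, 0.97], [-0.002, 0.97, 0.243], [-1.0, -0.003, 0.006]]
wrist_force: [-0.5, 3.7, -0.7]
gripper_width: 0.695
t: 42.85
tool_pos: [0.4899, -0.3352, 0.19]
tcp_rot: [[0.003, -0.243, 0.97], [0.001, 0.97, 0.243], [-1.0, 0.001, 0.004]]
wrist_force: [0.1, 0.4, -0.5]
gripper_width: 0.695
```

View pics/e2c.png

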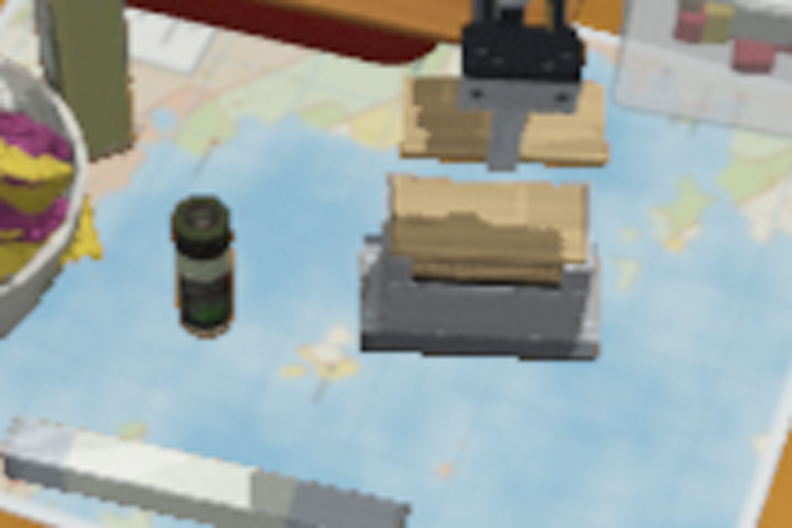

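The second lid is held at crop (500,125). I'm carrying it to the middle box.

```bash
python3 -m creep '[[0,0,-0.003,0.005,0.12,0.003,0.4],[0,0,-0.003,0.005,0.12,0.003,0.4],[0,0,-0.003,0.005,0.12,0.003,0.4],[0,0,-0.003,0.005,0.12,0.003,0.4],[0,0,-0.003,0.005,0.12,0.003,0.4]]';python3 -m creep '[[0,0,-0.003,0.005,0.12,0,0.4],[0,0,-0.003,0.005,0.12,0,0.4],[0,0,-0.003,0.005,0.12,0,0.4],[0,0,-0.003,0.005,0.12,0,0.4],[0,0,-0.003,0.005,0.12,0,0.4]]';python3 -m creep '[[0,0,-0.003,0.005,0.12,0,0.4],[0,0,-0.003,0.005,0.12,0,0.4],[0,0,0,0,0,0,0.4],[0,0,0,0,0,0,0.4]]'
python3 - <<'E'
from h import *
boxes(snap('top'))
E
```

```text
t: 43.4
tool_pos: [0.495, -0.0909, 0.1865]
tcp_rot: [[-0.006, -0.136, 0.991], [0.007, 0.991, 0.136], [-1.0, 0.008, -0.005]]
wrist_force: [1.0, -0.1, -0.4]
gripper_width: 0.697
t: 43.9
tool_pos: [0.499, 0.1588, 0.178]
tcp_rot: [[-0.016, -0.036, 0.999], [0.009, 0.999, 0.036], [-1.0, 0.01, -0.015]]
wrist_force: [1.7, -0.3, -0.8]
gripper_width: 0.694
t: 44.3
tool_pos: [0.4977, 0.2633, 0.1703]
tcp_rot: [[-0.025, -0.005, 1.0], [0.008, 1.0, 0.005], [-1.0, 0.008, -0.025]]
wrist_force: [0.3, -0.6, -0.8]
gripper_width: 0.694
px [254. 235.] n 1061 c [0.482  0.1123] L 130.2 66.1 ang 4.2 z 0.0436 col [ 95. 144. 178.]
px [204. 242.] n 101 c [0.4733 0.251 ] L 74.6 44.0 ang -1.2 z 0.035 col [184. 183. 184.]
px [116. 270.] n 131 c [0.3888 0.4641] L 103.2 30.6 ang 17.5 z 0.034 col [112. 111. 113.]
px [208. 293.] n 155 c [0.3291 0.2359] L 126.1 37.3 ang 4.4 z 0.0355 col [128.  49.  98.]
```

```bash
python3 -m creep '[[-0.001,-0.004,0,0.008,0.003,0,0.4],[0,0,0,0,0.003,-0.08,0.4],[0,0,0,0,0.003,-0.09,0.4],[0,0,0,0,0.003,-0.02,0.4],[0,0,0,0,0,0,0.4]]'
```

```text
t: 44.85
tool_pos: [0.5029, 0.262, 0.0927]
tcp_rot: [[0.006, 0.005, 1.0], [0.001, 1.0, -0.005], [-1.0, 0.001, 0.006]]
wrist_force: [-0.0, -0.3, -0.8]
gripper_width: 0.695
```

```bash
python3 -m creep '[[0,0,0.002,-0.002,0.003,-0.03,0.4],[0,0,0,0,0,-0.025,0.4],[0,0,0,0,0,0,0.4]]'
python3 - <<'E'
from h import *
s=snap('scene','e3.png')
cv2.imwrite('pics/e3c.png',cv2.resize(s['frame'][240:360,180:360],None,fx=4.4,fy=4.4,interpolation=cv2.INTER_CUBIC))
W=pts(s);m=(W[...,2]>0.045)&(W[...,2]<0.09)&(abs(W[...,0]-.5)<.1)&(abs(W[...,1]-.26)<.06)&((s['frame'][...,2].astype(int)-s['frame'][...,0])>25)
c,w,h,a=rect(W[m][:,:2]);print(m.sum(),c,w,h,a,np.median(W[m][:,2]))
E
```

```text
t: 45.15
tool_pos: [0.5044, 0.2627, 0.0724]
tcp_rot: [[0.012, -0.007, 1.0], [0.002, 1.0, 0.007], [-1.0, 0.002, 0.012]]
wrist_force: [-0.2, 0.1, -0.9]
gripper_width: 0.695
692 [0.50224219 0.26112573] 128.26797485351562 67.6982421875 0.8300877809524536 0.06311258369773509
```

View pics/e3c.png

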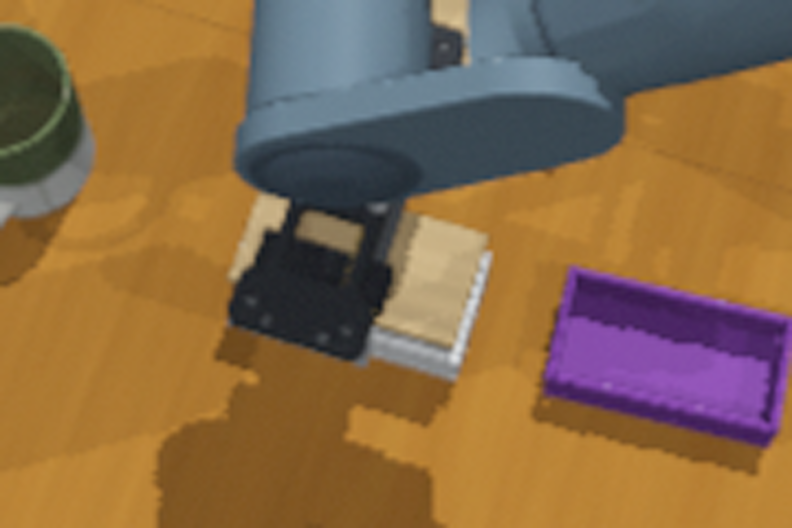

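```bash
python3 -m creep '[[0,0.002,0,-0.006,0,-0.012,0.4],[0,0,0,-0.002,0,-0.016,0.4],[0,0,0,0,0,-0.014,0.4],[0,0,0,0,0,-0.006,0.4]]'; python3 -m creep '[[0,0,0,0,0,0,0.4]]'
```

```text
t: 45.6
tool_pos: [0.5029, 0.2635, 0.0545]
tcp_rot: [[0.003, -0.007, 1.0], [0.003, 1.0, 0.007], [-1.0, 0.003, 0.003]]
wrist_force: [-0.1, -0.6, -1.5]
gripper_width: 0.698
t: 45.7
tool_pos: [0.5027, 0.2635, 0.0541]
tcp_rot: [[0.002, -0.008, 1.0], [0.003, 1.0, 0.008], [-1.0, 0.003, 0.002]]
wrist_force: [-0.1, 0.3, -0.1]
gripper_width: 0.695
```

```bash
python3 -m creep '[[0,0,0,0,0,-0.004,0.4],[0,0,0,0,0,0,0],[0,0,0,0,0,0,0],[0,0,0,0,0,0,0],[0,0,0,0,0,0.08,0]]'; python3 -m creep '[[0,0,0,0,0,0.12,0],[0,0,0,0,-0.12,0.1,0],[0,0,0.003,0,-0.12,0.03,0],[0,0,0.003,0,-0.12,0,0],[0,0,0.003,0,-0.12,0,0]]';  python3 -m creep '[[0,0,0.003,0,-0.12,0,0],[0,0,0.003,0,-0.12,0,0],[0,0,0.003,0,-0.12,0,0]]'
python3 - <<'E'
from h import *
s=snap('top','e4.png')
boxes(s);print('lids');boxes(s,((0.3,0.6),(0.0,0.5)),(0.039,0.06))
s=snap('scene','e4s.png')
print('lids');boxes(s,((0.3,0.6),(0.0,0.5)),(0.039,0.06))
cv2.imwrite('pics/e4c.png',cv2.resize(s['frame'][220:400,200:380],None,fx=3.3,fy=3.3,interpolation=cv2.INTER_CUBIC))
E
```

```text
t: 46.2
tool_pos: [0.5005, 0.2628, 0.0833]
tcp_rot: [[-0.005, -0.008, 1.0], [0.0, 1.0, 0.008], [-1.0, 0.0, -0.005]]
wrist_force: [-0.5, -0.1, -0.3]
gripper_width: 0.986
t: 46.7
tool_pos: [0.5025, 0.0794, 0.1845]
tcp_rot: [[0.006, -0.077, 0.997], [0.001, 0.997, 0.077], [-1.0, 0.0, 0.006]]
wrist_force: [0.8, -0.1, 0.1]
gripper_width: 1.008
t: 47.0
tool_pos: [0.502, -0.0701, 0.1858]
tcp_rot: [[0.01, -0.137, 0.991], [0.0, 0.991, 0.137], [-1.0, -0.001, 0.009]]
wrist_force: [1.1, 1.1, -0.3]
gripper_width: 1.0
px [197. 226.] n 1096 c [0.5005 0.2625] L 128.2 67.4 ang 0.9 z 0.0435 col [ 97. 146. 180.]
px [254. 235.] n 1052 c [0.4816 0.1122] L 129.4 66.0 ang 4.2 z 0.0436 col [ 66.  99. 123.]
px [128. 262.] n 362 c [0.4067 0.4341] L 126.9 67.2 ang -0.3 z 0.0346 col [179. 179. 182.]
px [197. 295.] n 336 c [0.3281 0.2498] L 127.9 65.5 ang 3.7 z 0.0352 col [94. 39. 75.]
lids
px [196. 226.] n 1257 c [0.501  0.2622] L 126.9 66.8 ang 0.6 z 0.044 col [ 97. 148. 182.]
px [254. 235.] n 1261 c [0.4822 0.1121] L 128.1 66.0 ang 4.1 z 0.0441 col [ 66.  99. 123.]
lids
px [288. 250.] n 1201 c [0.4812 0.1124] L 128.7 68.8 ang 3.7 z 0.0449 col [ 92. 126. 146.]
px [263. 301.] n 1408 c [0.5004 0.2622] L 128.3 67.9 ang -0.1 z 0.0447 col [136. 179. 202.]
```

View pics/e4c.png

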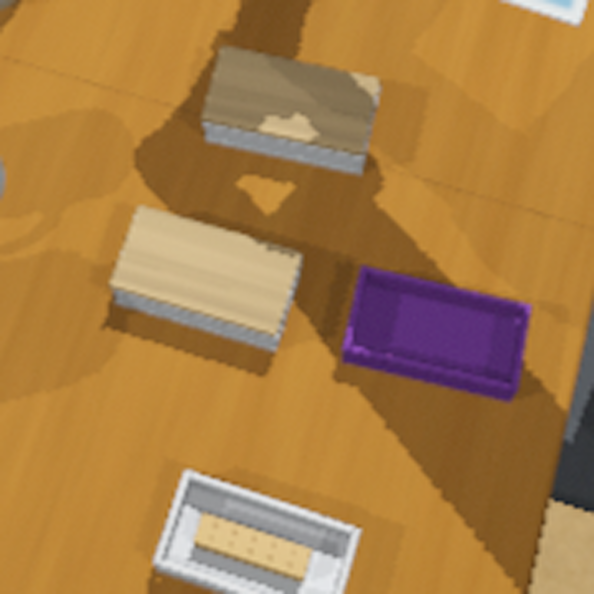

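Two lids are seated: plate tops at 0.044, centred within 1 mm. Third lid next.

```bash
python3 -m creep '[[0,0,0.003,-0.004,-0.108,0,0],[0,0,0.003,-0.005,-0.108,0,0],[0,0,0.003,-0.005,-0.108,0,0],[0,0,0.003,-0.005,-0.108,0,0],[0,0,0.003,-0.005,-0.108,0,0]]'; python3 -m creep '[[0,0,0.002,-0.005,-0.108,0,0],[0,0,0,0,-0.005,-0.03,0],[0,0,0,0,0,-0.06,0],[0,0,0,0,0,-0.06,0],[0,0,0,0,0,0,0]]'
python3 - <<'E'
from h import *
lid()
E
```

```text
t: 47.6
tool_pos: [0.4928, -0.2892, 0.1854]
tcp_rot: [[0.011, -0.232, 0.973], [0.003, 0.973, 0.232], [-1.0, 0.001, 0.011]]
wrist_force: [0.3, 0.8, 0.6]
gripper_width: 0.994
t: 48.1
tool_pos: [0.4919, -0.3361, 0.1226]
tcp_rot: [[0.012, -0.241, 0.97], [0.004, 0.97, 0.241], [-1.0, 0.001, 0.012]]
wrist_force: [-0.4, 0.6, 0.2]
gripper_width: 0.996
top 88 [ 0.5461 -0.3243] 60.7 18.0 -86.15 0.0864 [ 0.5456 -0.3331]
scene 611 [ 0.4887 -0.3346] 125.5 71.8 14.05 0.087 [ 0.489  -0.3324]
```

```bash
python3 -m creep '[[0,0.001,0,-0.002,0,-0.05,0],[0,0,0,0,0,-0.014,0]]'; python3 -m creep '[[0,0,0,0,0,0,0]]'
```

```text
t: 48.4
tool_pos: [0.4953, -0.3379, 0.1042]
tcp_rot: [[0.014, -0.243, 0.97], [-0.005, 0.97, 0.243], [-1.0, -0.008, 0.013]]
wrist_force: [-0.6, 0.2, 0.2]
gripper_width: 1.003
t: 48.5
tool_pos: [0.496, -0.3377, 0.1052]
tcp_rot: [[0.015, -0.244, 0.97], [-0.006, 0.97, 0.244], [-1.0, -0.009, 0.014]]
wrist_force: [-0.3, -0.1, 1.3]
gripper_width: 0.997
```

```bash
python3 -m creep '[[0.001,0.002,0,-0.01,0.001,-0.02,0],[0,0,0,0,0,-0.006,0]]'; python3 -m creep '[[0,0,0,0,0,0,0]]'
```

```text
t: 48.7
tool_pos: [0.493, -0.3379, 0.0969]
tcp_rot: [[0.005, -0.245, 0.97], [-0.002, 0.97, 0.245], [-1.0, -0.003, 0.004]]
wrist_force: [-0.2, -0.1, -0.5]
gripper_width: 1.001
t: 48.8
tool_pos: [0.4931, -0.338, 0.0972]
tcp_rot: [[0.005, -0.245, 0.97], [-0.002, 0.97, 0.245], [-1.0, -0.003, 0.004]]
wrist_force: [-0.5, -0.3, 0.6]
gripper_width: 0.998
```

```bash
python3 -m creep '[[0,0,0,-0.003,0,-0.003,0.4],[0,0,0,0,0,-0.001,0.4],[0,0,0,0,0,0,0.4],[0,0,0,0,0,0,0.4]]' 40; python3 -m creep '[[0,0,0,0,0,0.04,0.4],[0,0,0,0,0,0.06,0.4],[0,0,0,0,0,0.08,0.4],[0,0,0,0,0,0.05,0.4],[0,0,0,0,0,0,0.4]]'
python3 - <<'E'
from h import *
s=snap('scene','f2.png')
cv2.imwrite('pics/f2c.png',cv2.resize(s['frame'][60:180,220:400],None,fx=4.4,fy=4.4,interpolation=cv2.INTER_CUBIC))
boxes(snap('top'))
E
```

```text
t: 49.2
tool_pos: [0.4916, -0.337, 0.0959]
tcp_rot: [[0.005, -0.244, 0.97], [0.001, 0.97, 0.244], [-1.0, -0.0, 0.005]]
wrist_force: [-0.4, 3.2, 0.1]
gripper_width: 0.7
t: 49.7
tool_pos: [0.4897, -0.335, 0.1882]
tcp_rot: [[0.0, -0.244, 0.97], [0.005, 0.97, 0.244], [-1.0, 0.005, 0.002]]
wrist_force: [-0.1, 0.5, -0.2]
gripper_width: 0.696
px [196. 227.] n 1076 c [0.5008 0.2621] L 128.7 66.7 ang 0.8 z 0.0434 col [100. 150. 184.]
px [254. 235.] n 1067 c [0.4813 0.1123] L 129.0 66.1 ang 4.2 z 0.0434 col [ 99. 150. 186.]
px [128. 261.] n 365 c [0.4067 0.4341] L 126.9 68.6 ang -0.1 z 0.0348 col [179. 178. 181.]
px [197. 295.] n 337 c [0.3282 0.2496] L 128.1 65.4 ang 4.2 z 0.0352 col [118.  46.  92.]
```

View pics/f2c.png

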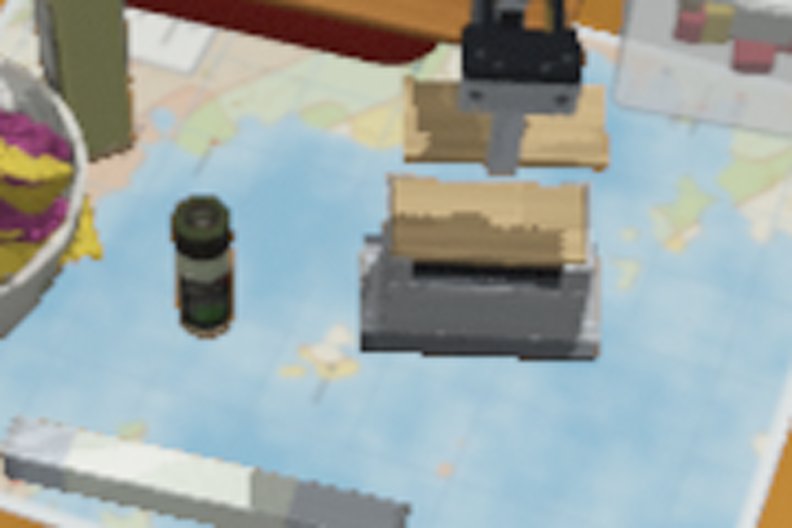

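```bash
python3 -m creep '[[0,0,-0.003,-0.009,0.116,0.004,0.4],[0,0,-0.003,-0.009,0.116,0.004,0.4],[0,0,-0.003,-0.009,0.116,0.004,0.4],[0,0,-0.003,-0.009,0.116,0.004,0.4],[0,0,-0.003,-0.009,0.116,0.004,0.4]]';python3 -m creep '[[0,0,-0.003,-0.009,0.116,0.004,0.4],[0,0,-0.003,-0.009,0.116,0.004,0.4],[0,0,-0.003,-0.009,0.116,0.004,0.4],[0,0,-0.003,-0.009,0.116,0.004,0.4],[0,0,-0.003,-0.009,0.116,0.004,0.4]]';python3 -m creep '[[0,0,-0.003,-0.009,0.116,0,0.4],[0,0,-0.002,-0.009,0.116,0,0.4],[0,0,-0.002,-0.009,0.116,0,0.4],[0,0,-0.002,-0.009,0.116,0,0.4],[0,-0.002,0,-0.009,0.116,0,0.4]]'
```

```text
t: 50.3
tool_pos: [0.4648, -0.0972, 0.1829]
tcp_rot: [[-0.014, -0.137, 0.99], [0.017, 0.99, 0.138], [-1.0, 0.019, -0.011]]
wrist_force: [0.0, 0.8, -1.0]
gripper_width: 0.694
t: 50.8
tool_pos: [0.4388, 0.1444, 0.1817]
tcp_rot: [[-0.026, -0.037, 0.999], [0.022, 0.999, 0.037], [-0.999, 0.023, -0.025]]
wrist_force: [0.6, 0.0, -0.8]
gripper_width: 0.697
t: 51.3
tool_pos: [0.4134, 0.3845, 0.172]
tcp_rot: [[-0.024, 0.022, 0.999], [0.018, 1.0, -0.022], [-1.0, 0.017, -0.024]]
wrist_force: [0.5, 0.2, -0.8]
gripper_width: 0.697
```

```bash
python3 -m creep '[[-0.003,-0.003,0.002,0,0.108,0,0.4],[0,0,0,0,0.005,-0.06,0.4],[0,0,0,0,0.003,-0.09,0.4],[0,0,0,0,0,-0.02,0.4],[0,0,0,0,0,0,0.4]]'
python3 - <<'E'
from h import *
for n in ('top','scene'):
    s=snap(n,'f3%s.png'%n); boxes(s)
E
```

```text
t: 51.8
tool_pos: [0.4068, 0.4363, 0.0931]
tcp_rot: [[-0.014, -0.0, 1.0], [-0.008, 1.0, -0.0], [-1.0, -0.008, -0.014]]
wrist_force: [0.1, 0.2, -0.2]
gripper_width: 0.697
px [197. 227.] n 1104 c [0.5005 0.262 ] L 128.6 66.7 ang 0.5 z 0.0435 col [ 90. 134. 164.]
px [254. 235.] n 1084 c [0.4817 0.1122] L 129.4 66.0 ang 4.3 z 0.0436 col [ 87. 132. 164.]
px [197. 295.] n 337 c [0.3283 0.2497] L 128.3 65.5 ang 3.9 z 0.0352 col [124.  47.  97.]
px [288. 251.] n 939 c [0.4803 0.1119] L 129.0 68.8 ang 4.2 z 0.0437 col [123. 161. 182.]
px [258. 299.] n 799 c [0.5006 0.2627] L 128.1 67.9 ang 0.2 z 0.0439 col [123. 164. 186.]
```

```bash
python3 -m creep '[[0.001,-0.002,0,0.006,-0.005,-0.03,0.4],[0,0,0,0,0,-0.025,0.4],[0,0,0,0,0,0,0.4]]'
python3 - <<'E'
from h import *
s=snap('scene','f4.png')
cv2.imwrite('pics/f4c.png',cv2.resize(s['frame'][310:420,180:340],None,fx=4.4,fy=4.4,interpolation=cv2.INTER_CUBIC))
W=pts(s);m=(W[...,2]>0.045)&(W[...,2]<0.09)&(abs(W[...,0]-.41)<.1)&(abs(W[...,1]-.434)<.06)&((s['frame'][...,2].astype(int)-s['frame'][...,0])>25)
c,w,h,a=rect(W[m][:,:2]);print(m.sum(),c,w,h,a,np.median(W[m][:,2]))
E
```

```text
t: 52.2
tool_pos: [0.4132, 0.4352, 0.077]
tcp_rot: [[0.008, 0.003, 1.0], [0.004, 1.0, -0.003], [-1.0, 0.004, 0.008]]
wrist_force: [-0.1, -0.4, -0.0]
gripper_width: 0.698
480 [0.41158191 0.43798389] 127.04478454589844 57.86140060424805 -0.42552947998046875 0.06758940996171653
```

View pics/f4c.png

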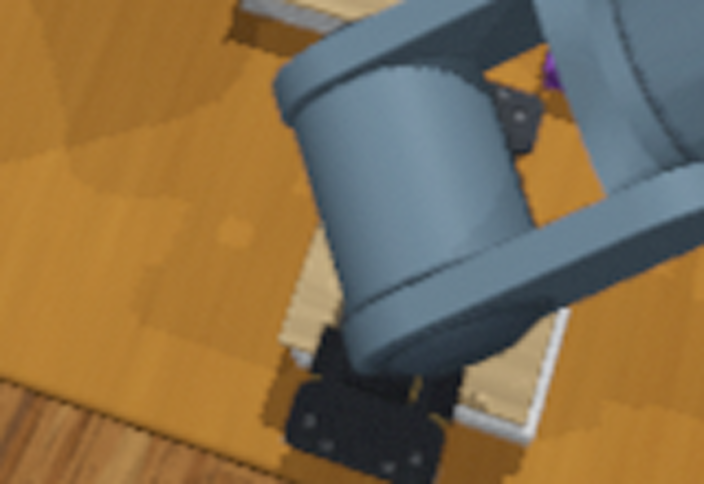

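```bash
python3 -m creep '[[0,0.001,0,-0.012,-0.003,-0.012,0.4],[0,0,0,-0.002,0,-0.012,0.4],[0,0,0,0,0,0,0.4]]'; python3 -m creep '[[0,0,0,0,0,0,0.4]]'
```

```text
t: 52.55
tool_pos: [0.4088, 0.4349, 0.0697]
tcp_rot: [[0.005, 0.003, 1.0], [0.007, 1.0, -0.003], [-1.0, 0.007, 0.005]]
wrist_force: [-0.7, 1.1, -1.4]
gripper_width: 0.699
t: 52.65
tool_pos: [0.4088, 0.4351, 0.0699]
tcp_rot: [[0.005, 0.003, 1.0], [0.007, 1.0, -0.003], [-1.0, 0.007, 0.005]]
wrist_force: [-0.2, 0.6, -0.6]
gripper_width: 0.694
```

```bash
python3 -m creep '[[-0.001,0,0,0,-0.001,-0.015,0.4],[0,0,0,-0.001,0,-0.014,0.4],[0,0,0,0,0,-0.008,0.4],[0,0,0,0,0,-0.004,0.4]]'; python3 -m creep '[[0,0,0,0,0,0,0.4]]'
```

```text
t: 53.05
tool_pos: [0.4088, 0.4351, 0.0539]
tcp_rot: [[0.005, 0.003, 1.0], [0.0, 1.0, -0.003], [-1.0, 0.0, 0.005]]
wrist_force: [-6.7, -6.7, 19.7]
gripper_width: 0.696
t: 53.15
tool_pos: [0.409, 0.4352, 0.0541]
tcp_rot: [[0.005, 0.003, 1.0], [0.001, 1.0, -0.003], [-1.0, 0.001, 0.005]]
wrist_force: [1.1, -0.2, -1.6]
gripper_width: 0.694
```

Seated at the expected height. I'll release, back away and do a final check.

```bash
python3 -m creep '[[0,0,0,0,0,0,0],[0,0,0,0,0,0,0],[0,0,0,0,0,0,0],[0,0,0,0,0,0.08,0],[0,0,0,0,0,0.12,0]]'; python3 -m creep '[[0,0,0,0,0,0.1,0],[0,0,0,0,-0.08,0.08,0],[0,0,0,0,-0.12,0,0],[0,0,0,0,-0.12,0,0],[0,0,0,0,-0.12,0,0]]';  python3 -m creep '[[0,0,0,0,-0.12,0,0],[0,0,0,0,-0.12,0,0],[0,0,0,0,-0.12,0,0],[0,0,0,0,-0.12,0,0],[0,0,0,0,-0.05,0,0]]'; python3 -m creep '[[0,0,0,0,0,0,0],[0,0,0,0,0,0,0],[0,0,0,0,0,0,0]]'
python3 - <<'E'
from h import *
for n in ('top','scene'):
    s=snap(n,'g_%s.png'%n); print(n,'lids');boxes(s,((0.3,0.6),(0.0,0.5)),(0.039,0.06))
    print('rims/sides');boxes(s,((0.3,0.6),(0.0,0.5)),(0.026,0.037))
    W=pts(s)
    for x in (0.385,0.43):
        m=(abs(W[...,0]-(0.4067+ (x-0.407)*2))<.008)&(abs(W[...,1]-.434)<.025); print(np.median(W[m][:,2]))
tinbar('scene',-0.12); tinbar('top',-0.12)
E
```

```text
t: 53.65
tool_pos: [0.4045, 0.4318, 0.1276]
tcp_rot: [[-0.008, 0.003, 1.0], [-0.009, 1.0, -0.003], [-1.0, -0.009, -0.008]]
wrist_force: [0.7, -0.9, 0.6]
gripper_width: 0.998
t: 54.15
tool_pos: [0.4073, 0.2567, 0.2112]
tcp_rot: [[0.008, -0.006, 1.0], [-0.001, 1.0, 0.006], [-1.0, -0.001, 0.008]]
wrist_force: [0.4, -0.3, -0.1]
gripper_width: 0.998
t: 54.65
tool_pos: [0.4056, 0.0352, 0.2122]
tcp_rot: [[0.013, -0.006, 1.0], [-0.002, 1.0, 0.006], [-1.0, -0.002, 0.013]]
wrist_force: [-0.0, -0.3, 0.4]
gripper_width: 1.003
t: 54.95
tool_pos: [0.4055, 0.034, 0.2122]
tcp_rot: [[0.014, -0.001, 1.0], [-0.001, 1.0, 0.001], [-1.0, -0.001, 0.014]]
wrist_force: [0.4, 0.8, -0.1]
gripper_width: 0.999
top lids
px [196. 226.] n 1240 c [0.5012 0.2622] L 127.1 66.6 ang 0.6 z 0.044 col [ 84. 126. 156.]
px [246. 219.] n 210 c [0.521  0.1392] L 73.0 35.5 ang -27.7 z 0.0442 col [ 92. 140. 173.]
px [127. 261.] n 1321 c [0.4073 0.4337] L 127.7 67.7 ang 0.1 z 0.0439 col [ 94. 142. 175.]
rims/sides
px [187. 284.] n 94 c [0.3469 0.2807] L 91.7 22.6 ang -8.7 z 0.0342 col [90. 38. 73.]
0.04378317309627372
0.0438750984351678
scene lids
px [288. 250.] n 1201 c [0.4809 0.1128] L 128.3 68.8 ang 3.4 z 0.0448 col [120. 161. 183.]
px [263. 301.] n 1409 c [0.5005 0.2618] L 128.0 68.2 ang 0.3 z 0.0448 col [118. 157. 179.]
px [278. 384.] n 1780 c [0.4068 0.434 ] L 127.9 66.6 ang -0.3 z 0.0446 col [131. 174. 197.]
rims/sides
px [288. 263.] n 75 c [0.4711 0.1429] L 112.5 5.2 ang 4.4 z 0.0318 col [134. 138. 140.]
px [321. 304.] n 68 c [0.3645 0.2219] L 56.7 11.6 ang 10.5 z 0.0339 col [99. 49. 89.]
px [318. 325.] n 108 c [0.3465 0.2593] L 87.9 51.1 ang 3.5 z 0.0343 col [126.  51.  97.]
0.04471161215821306
0.044750499773217316
tin 980 c [ 0.6627 -0.1179] 360.0 53.1 a -2.23 x 0.4828 0.8422 y [-0.135  -0.1153 -0.0971] z 0.0333
bar few 0
tin 1197 c [ 0.6568 -0.1192] 345.9 59.3 a -3.47 x 0.4841 0.8277 y [-0.1341 -0.1164 -0.0981] z 0.0322
bar few 0
```

View pics/g_scene.png

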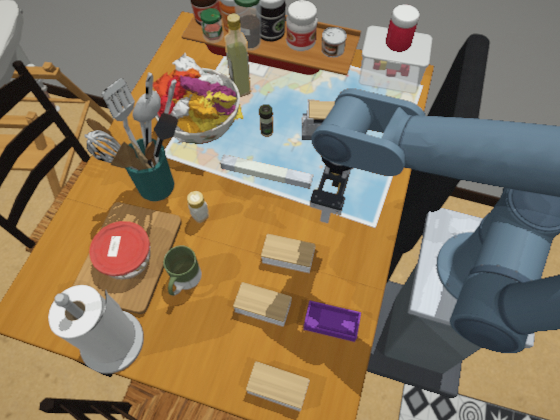

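View pics/g_top.png

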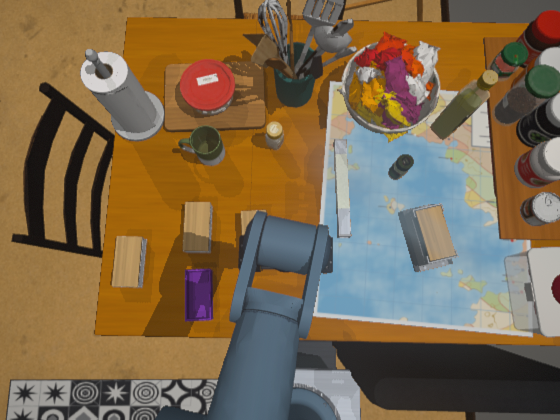

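The pictures show three boxes closed squarely at scene (288,253), (263,304) and (278,386). The tin lies flat at (267,173), the mug and jars look unmoved, and the arm is clear. Handing in.

Run:
```python
from workcell import job
print(job.sign_off())
```

```text
the job is handed in; nothing more can be done
None
```

All three white boxes now hold one shortbread bar each and are closed with lids from the holder. I handed the job in at about 55 s. I tipped the tin three times and drew each bar out by its exposed end. The left-hand box was knocked aside before its bar went in, so I measured it again.

**Lids:** In the last depth check the plate tops were at 44–45 mm, which is the seated height. The plates were within about 2 mm and 1° of their boxes.

**Tin:** It lies flat with its top at 32–33 mm and shows no bar at the mouth. There was no spare, since all three bars were used.

**Bystanders and purple box:** The mug and jars look unmoved, but I judged that from the pictures and did not measure them. The purple box is untouched.

**Weak readings:** In the last top view the arm partly hid the right-hand box, so its lid reading there was incomplete (35 mm wide). The scene view, and an earlier clear top view, showed it seated. My tin measurement also took in some background, giving about 350 mm instead of 268 mm, so only its height and mouth position from that reading count.

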